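Pack the angled transport box on the chromatography bench

ROBOT

A 7-joint arm with a two-finger parallel gripper is mounted at the origin on the work surface. World frame = base frame: x ahead of the robot, y to its left, z up, the work surface at z = 0. Lengths are in mm, angles in rad, forces in N, time in s.
With the tool pointing down it reaches from about 425 to 825 mm from the base axis. Payload 3.6 kg.
Tool frame: the origin (TCP) lies midway between the tips of the shut fingers; the grasp point (between the pads) lies 19 mm behind it; y points along the fingers, x is the direction in which the jaws open and shut, and the axes are right-handed (so a half turn about y gives the same grasp; the last joint's range is limited). The gripper opens to 93 mm and grips with 3 to 60 N. Pads are 15 mm wide; open, the fingers measure 128 mm over their backs; the gripper's body (75 mm by 188 mm) begins 65 mm behind the grasp point.
Start: joints at [1.304, 0.615, -0.013, 1.423, 0.008, 1.103, -0.04], TCP at [154.394, -631.367, 218.64] pointing down, gripper open.
Joint ranges: [-3.12, 3.12], [-0.3, 2.06], [-1.34, 1.32], [0.26, 2.42], [-1.36, 4.5], [0.01, 1.98], [-2.84, 2.84]. Speed limits (rad/s): [2.79, 2.79, 3.14, 3.14, 3.14, 3.14, 3.14].

INTERFACE

Orientations are given as a unit quaternion [x, y, z, w].
In Python, from station import r gives the robot as it stands.
- The arm moves only by the shell command python3 -m jog 'ROWS' [FORCE]. ROWS is JSON, one flat list of numbers, 7 for each row, row after row: the shift along the tool's x, y, z in units of 40 mm (1.0 is 40 mm), then the turn, a rotation vector about the tool's x, y, z in units of 6 degrees (1.0 is 6 degrees), then the opening, from 0 (shut) to 1 (fully open). A call has 1 to 20 rows; each row shifts and turns the commanded pose from where the row before left it, along the tool's axes as they then stand; what a row does not reach is not made up. A row lasts 1/10 s, in which the tool goes at most 50 mm and 8.59 degrees, less where a joint would pass 70% of its speed; a pose out of reach is approached as far as the arm can. A call is refused whole if a number of a shift passes 1 or a number of a turn 1, either way. A call with a gripper value outside its range is refused whole. The fingers move at their own pace and stop on an object; FORCE is the grip in N (left out, the last holds). Time passes only in rows, so rows that do not move let the fingers close. It gives the time, the measured TCP pose, the force and the opening at its end, in the units of the state.
- r.state(): the state, without advancing time (a new reading comes with each control period).
- r.get_image(name): name is "side" or "top"; returns a dict with "color" (400x640x3 uint8, red, green, blue), "z_map" (400x640 float32, mm along the optical axis (not along the pixel's ray), 0 where there is no reading), "K" (3x3 intrinsics, pixels), "camera_from_world" (4x4, takes a point from world to camera coordinates). Camera axes: x right, y up, looking along -z (the intrinsics and any distortion apply to the point x, -y, -z); pixel columns grow to the right and rows downward; lengths in mm; the calibration is good to about 2 mm. A picture is of the moment at which its call begins.
- r.close_job(): hands the job in, once; it reports no verdict.
The state is a dict: "time": time; "joints": joint angles; "dq": joint speeds; "tau": joint torques, N m; "tool_pos": TCP position; "eef_rot": TCP orientation; "ft_force": force on the tool from outside, world axes, zero at the start; "moment": the same for the moment, N m; "gripper_width": opening from 0.0 (shut) to 1.0 (fully open).
Only numpy, scipy, OpenCV 4.12 (cv2) and the standard library are available. Lean on these libraries where they do the work, as an engineer would, in place of code of your own. Each camera call takes 0.05 s, during which the arm holds its last target.

TASK

Make room in the angled aluminium box by shifting what already stands in it, and stand the grey module squarely in the freed place, fully down on the box floor, with the jar and the steel cup still standing in the box beside it. Then nest the second steel cup, the one on the bench, into the cup in the box with a light push of about 10 N until it is snug, never hard enough to jam it, and let go. Be gentle with the packed things and leave the other bottles and the beaker on the bench alone.

Things in the scene. Friction and masses are not known exactly. Their poses are not given: they have to be found in the camera images.
- box: Open aluminium box fixed on a steel stand, tipped 28 degrees so that its mouth leans towards the robot; placed anew each time. Origin: centre of the inner floor; z: out of the box, square to its floor (28 deg from vertical); y: along its length; x: across it, uphill, away from the robot. Inside 66 mm in x, 198 mm in y; walls 45 mm high, 4 mm thick. Room along y for 62 + 62 + 70 mm, 4 mm to spare.
- module: Grey plastic module with a thin dark seam all round and paper labels, 60 mm in x, 70 mm in y, 97 mm high, 0.4 kg give or take a third, with a foot 4 mm smaller all round for its lowest 3 mm. Stands upright on the bench to the left or the right of the box. Origin: centre of its underside; z up. In the box its 70 mm side lies along the box's length.
- jar: Amber jar with white cap, loose in the box. Body 62 mm diameter up to 66 mm, cap 54 mm diameter from 74 to 96 mm height; about 0.3 kg. Origin: centre of its underside; z to the cap. Jar and cup first stand in the box, square to its floor: one close to an end wall, the other out in the row, so that no gap takes the module until one is shifted.
- cup_in: Tapered open steel cup, loose in the box. 85 mm high, evenly tapered, outer diameter 45 mm at the foot, 62 mm at the rim; wall 3 mm, about 0.15 kg. Origin: centre of its underside; z to the mouth.
- cup_out: An identical steel cup, standing upright on the bench on the other side of the box from the module. Nested snugly, its underside lies 26 to 30 mm above that of the cup in the box (the tapers meet; no stop).
- bottle: Bystander: amber bottle, 68 mm diameter, 150 mm high, on the bench. Origin: centre of its underside.
- beaker: Bystander: straight glass beaker, 70 mm diameter, 100 mm high, on the bench. Origin: centre of its underside.
- whitejar: Bystander: low white jar, 56 mm diameter, 70 mm high, on the bench between the robot and the box. Origin: centre of its underside.
Things that resemble listed ones, but are neither listed nor needed, are in the scene too. Leave any blue or green look-alike of the cup_in alone.

How it is judged:
By the outcome, as a careful person would: the job done as asked, in the order asked, and still so for the second after the job is handed in, with the robot touching nothing.
It also fails if it takes over 70 s, if anything falls off the work surface, if the arm or the gripper's body presses on something with over 40 N, if the wrist force passes 120 N, or if a joint passes its speed limit or range.

## Working session

There is one attempt and no reset: what is moved stays moved. The work goes in short steps, Python scripts to look and compute and a shell command to move; the robot and the scene stay as the last step left them, time stands still between calls to the robot, and variables do not carry over. Pictures are saved under pics/ and viewed, and the job is handed in when it is done.

```bash
ls; mkdir -p pics; python3 - <<'E'
from station import r
import cv2,numpy as np
print(r.state())
for n in("side","top"):
    d=r.get_image(n); np.savez(f"pics/{n}0.npz",**d)
    cv2.imwrite(f"pics/{n}0.png",d["color"][:,:,::-1]); print(n,d["K"],d["camera_from_world"],d.keys())
E
```

```text
pics
{'time': 0.0, 'joints': array([ 1.30450614,  0.6159216 , -0.01261045,  1.42489458,  0.00805156,
        1.10339508, -0.04040659]), 'dq': array([ 0.00044751, -0.00090998,  0.00166618,  0.00240195,  0.00038303,
       -0.00121651, -0.00026385]), 'tau': array([-5.64012153e-04, -4.58933616e+01,  2.08926578e-01, -1.65744853e+01,
       -6.11456903e-02,  2.05488189e-02,  2.35378438e-04]), 'tool_pos': array([ 154.20448043, -630.62631053,  217.481073  ]), 'eef_rot': array([-0.55565968,  0.4373111 , -0.43588286,  0.55678313]), 'ft_force': array([-0.16440711, -0.27504102, -0.29713625]), 'moment': array([0.01391134, 0.05336759, 0.0510499 ]), 'gripper_width': 1.0022649801377692}
side [[513.24086115   0.         315.08100328]
 [  0.         513.24086115 191.77270562]
 [  0.           0.           1.        ]] [[ 9.65743272e-01 -2.58823852e-01  1.87121803e-02 -5.15685074e+02]
 [ 1.80457721e-01  7.21654971e-01  6.68318123e-01 -1.37559117e+02]
 [-1.86480409e-01 -6.42046974e-01  7.43640196e-01 -1.05842950e+03]
 [ 0.00000000e+00  0.00000000e+00  0.00000000e+00  1.00000000e+00]] dict_keys(['color', 'z_map', 'K', 'camera_from_world'])
top [[411.35470881   0.         320.37057046]
 [  0.         411.35470881 194.27048563]
 [  0.           0.           1.        ]] [[-4.36972241e-02 -9.99037394e-01  3.85207982e-03  3.03323990e+01]
 [ 9.74497450e-01 -4.17737540e-02  2.20476014e-01 -5.59005141e+02]
 [-2.20102867e-01  1.33880318e-02  9.75384790e-01 -8.85521915e+02]
 [ 0.00000000e+00  0.00000000e+00  0.00000000e+00  1.00000000e+00]] dict_keys(['color', 'z_map', 'K', 'camera_from_world'])
```

View pics/side0.png

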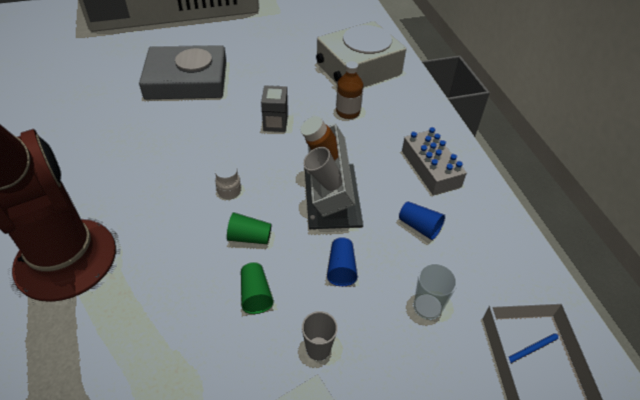

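View pics/top0.png

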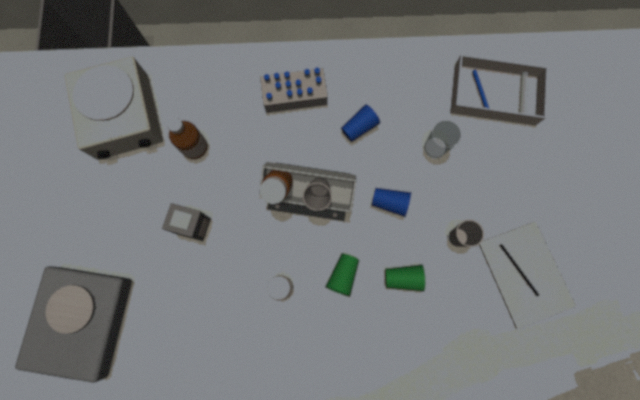

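```bash
cat > h.py <<'E'
import numpy as np,cv2
from scipy.spatial.transform import Rotation as R
def load(n): return dict(np.load(f"pics/{n}.npz"))
def cloud(d):
    K=d["K"];T=d["camera_from_world"];z=d["z_map"]
    v,u=np.mgrid[0:z.shape[0],0:z.shape[1]]
    P=np.stack([(u-K[0,2])/K[0,0]*z,-(v-K[1,2])/K[1,1]*z,-z],-1)
    W=(P-T[:3,3])@T[:3,:3]; W[z<=0]=np.nan
    return W
def ray(d,u,v):
    K=d["K"];T=d["camera_from_world"]
    c=np.array([(u-K[0,2])/K[0,0],-(v-K[1,2])/K[1,1],-1.]);
    return -T[:3,:3].T@T[:3,3], T[:3,:3].T@c
def onz(d,u,v,z):
    o,k=ray(d,u,v); return o+k*(z-o[2])/k[2]
def onplane(d,u,v,p,n):
    o,k=ray(d,u,v); return o+k*((p-o)@n)/(k@n)
def proj(d,p):
    K=d["K"];T=d["camera_from_world"];c=T[:3,:3]@p+T[:3,3]
    return np.array([K[0,0]*c[0]/-c[2]+K[0,2],K[1,1]*-c[1]/-c[2]+K[1,2]])
def two(d1,uv1,d2,uv2):
    o1,k1=ray(d1,*uv1);o2,k2=ray(d2,*uv2)
    A=np.stack([k1,-k2],1);s=np.linalg.lstsq(A,o2-o1,rcond=None)[0]
    a=o1+k1*s[0];b=o2+k2*s[1];return (a+b)/2,np.linalg.norm(a-b)
E
python3 - <<'E'
from h import *
s=load("side0");t=load("top0")
def crop(d,u0,u1,v0,v1,f,n):
    cv2.imwrite(n,cv2.resize(d["color"][v0:v1,u0:u1,::-1],None,fx=f,fy=f,interpolation=cv2.INTER_CUBIC))
crop(s,240,390,70,240,3.5,"pics/a1.png");crop(t,150,370,140,240,3.5,"pics/a2.png")
q=[-0.55565968,  0.4373111 , -0.43588286,  0.55678313];print(R.from_quat(q).as_matrix().round(3))
W=cloud(t);print(W[240,320],W[230,460], W[188,271],W[218,180])
W=cloud(s);print(W[240,380],W[95,272])
E
```

```text
[[ 0.238 -0.001  0.971]
 [-0.971  0.002  0.238]
 [-0.003 -1.     0.   ]]
[4.61510022e+02 1.10656925e+01 8.33046813e-02] [ 470.33697565 -325.84458889    5.64035388] [555.18668193 108.73633415 160.86410978] [nan nan nan]
[ 648.07128731 -114.85175796   -0.65266132] [503.66235775 308.36816693  97.39050849]
```

View pics/a1.png

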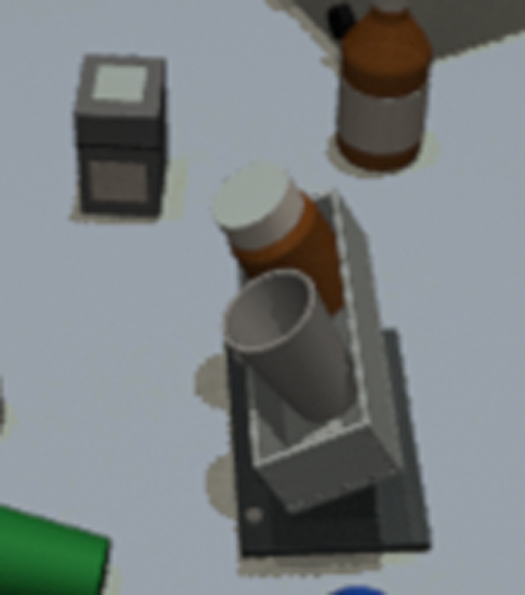

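View pics/a2.png

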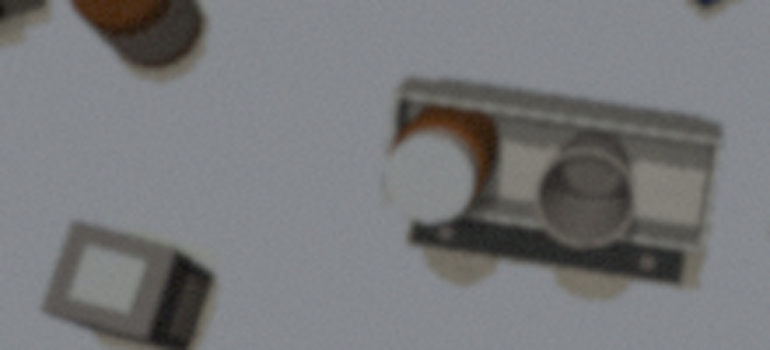

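```bash
python3 - <<'E'
from h import *
s=load("side0");t=load("top0")
c=lambda a,u0,v0:(u0+a[0]/3.5-.36,v0+a[1]/3.5-.36)
S=lambda *a:c(a,240,70);T=lambda *a:c(a,150,140)
for n,a,b in[("upL",S(335,192),T(403,80)),("upR",S(370,428),T(720,126)),("dnR",S(258,467),T(700,245))]:
    print(n,two(s,a,t,b))
p=two(s,S(335,192),t,T(403,80))[0];q=two(s,S(370,428),t,T(720,126))[0]
d=p-q;yaw=np.arctan2(-d[0],d[1]);print("len",np.linalg.norm(d),np.degrees(yaw))
for nm,d in(("s",s),("t",t)):
    W=cloud(d).reshape(-1,3);W=W[np.isfinite(W).all(1)]
    m=(abs(W[:,0]-550)<200)&(abs(W[:,1])<300)&(abs(W[:,2])<8);print(nm,np.median(W[m],0),W[m,2].std())
E
```

```text
upL (array([615.45512068, 124.25687949, 133.55998274]), np.float64(7.3009325433098216))
upR (array([579.33221699, -70.21197507, 126.57568264]), np.float64(7.871872188333637))
dnR (array([514.27759876, -56.43415123,  93.72438011]), np.float64(1.7863671238599954))
len 197.91861967216866 -10.522851771147028
s [515.77842764 -91.82839554   1.39698687] 1.7940094697583013
t [ 5.17719463e+02  1.25705362e+01 -1.85012112e-01] 1.872234114260733
```

```bash
python3 - <<'E'
from h import *
s=load("side0");t=load("top0")
P=[];L=[]
for i,d in enumerate((s,t)):
    W=cloud(d).reshape(-1,3);k=np.isfinite(W).all(1)&(abs(W[:,0]-555)<110)&(abs(W[:,1]-25)<140)&(W[:,2]>12)
    P.append(W[k]);L+= [i]*k.sum()
P=np.vstack(P);L=np.array(L)
rng=np.random.default_rng(0)
# find dominant planes by RANSAC for near tilted normal
def ransac(Q,pred,tol=2.5,it=4000):
    best=None;bn=0
    for _ in range(it):
        a,b,c=Q[rng.choice(len(Q),3,replace=False)]
        n=np.cross(b-a,c-a);l=np.linalg.norm(n)
        if l<100: continue
        n/=l
        n=n if n[2]>0 else -n
        if not pred(n): continue
        m=abs((Q-a)@n)<tol
        if m.sum()>bn: bn=m.sum();best=m
    c=Q[best].mean(0);n=np.linalg.svd(Q[best]-c)[2][2];n=n if n[2]>0 else -n
    return n,c,best
z0=lambda n:n[2]>np.cos(np.radians(33)) and n[2]<np.cos(np.radians(23)) and n[0]<0
n,c,m=ransac(P,z0);print("floor/rim",n.round(3),np.degrees(np.arccos(n[2])),np.degrees(np.arctan2(n[1],n[0]))-180,c,m.sum())
for ps in (-10,):
  for ps in (-12,-10.5,-9):
    Rm=R.from_euler('z',ps,degrees=True).as_matrix()@R.from_euler('y',-28,degrees=True).as_matrix()
    Q=P@Rm
    for ax in range(3):
        h,e=np.histogram(Q[:,ax],np.arange(np.floor(Q[:,ax].min()),Q[:,ax].max(),2))
        o=np.argsort(-h)[:10];print(ps,"xyz"[ax],sorted([(e[i],int(h[i])) for i in o]))
E
```

```text
floor/rim [-0.472  0.093  0.877] 28.74734810184106 -11.156402448657445 [5.75249473e+02 4.91791370e-01 7.56475784e+01] 1087
-12 x [(np.float64(499.0), 247), (np.float64(543.0), 207), (np.float64(545.0), 223), (np.float64(547.0), 234), (np.float64(549.0), 261), (np.float64(551.0), 252), (np.float64(553.0), 270), (np.float64(555.0), 228), (np.float64(567.0), 445), (np.float64(569.0), 489)]
-12 y [(np.float64(47.0), 330), (np.float64(49.0), 220), (np.float64(77.0), 128), (np.float64(97.0), 145), (np.float64(99.0), 168), (np.float64(101.0), 161), (np.float64(103.0), 143), (np.float64(189.0), 153), (np.float64(191.0), 162), (np.float64(193.0), 164)]
-12 z [(np.float64(-200.0), 519), (np.float64(-198.0), 541), (np.float64(-196.0), 194), (np.float64(-194.0), 166), (np.float64(-158.0), 162), (np.float64(-156.0), 260), (np.float64(-154.0), 358), (np.float64(-152.0), 195), (np.float64(-104.0), 217), (np.float64(-102.0), 462)]
-10.5 x [(np.float64(500.0), 256), (np.float64(502.0), 288), (np.float64(548.0), 203), (np.float64(550.0), 244), (np.float64(552.0), 249), (np.float64(554.0), 267), (np.fl
[... 739 characters left out ...]
0), 271), (np.float64(557.0), 246), (np.float64(559.0), 233), (np.float64(571.0), 211), (np.float64(573.0), 334), (np.float64(575.0), 333), (np.float64(577.0), 243)]
-9 y [(np.float64(17.0), 230), (np.float64(19.0), 288), (np.float64(67.0), 136), (np.float64(69.0), 150), (np.float64(71.0), 175), (np.float64(73.0), 153), (np.float64(75.0), 143), (np.float64(161.0), 137), (np.float64(163.0), 167), (np.float64(165.0), 150)]
-9 z [(np.float64(-204.0), 275), (np.float64(-202.0), 520), (np.float64(-200.0), 443), (np.float64(-198.0), 176), (np.float64(-196.0), 184), (np.float64(-160.0), 193), (np.float64(-158.0), 305), (np.float64(-156.0), 280), (np.float64(-108.0), 384), (np.float64(-106.0), 311)]
```

```bash
python3 - <<'E'
from h import *
s=load("side0");t=load("top0")
for nm,d in (("s",s),("t",t)):
    W=cloud(d).reshape(-1,3);k=np.isfinite(W).all(1)&(abs(W[:,0]-555)<110)&(abs(W[:,1]-25)<140)&(W[:,2]>12)
    P=W[k]
    best=[]
    for ps in np.arange(-14,-7,.25):
        Rm=R.from_euler('z',ps,degrees=True).as_matrix()@R.from_euler('y',-28,degrees=True).as_matrix()
        Q=P@Rm; x=Q[:,0]
        from scipy.ndimage import gaussian_filter1d as g
        sc=[]
        for ax in range(3):
            h,e=np.histogram(Q[:,ax],np.arange(-300,700,.5)); h=g(h.astype(float),3); sc.append(h.max());
        best.append((round(ps,2),[int(v) for v in sc]))
    print(nm);[print(b) for b in best if b[0]*2%1==0]
    ps=-10.5
    Rm=R.from_euler('z',ps,degrees=True).as_matrix()@R.from_euler('y',-28,degrees=True).as_matrix()
    Q=P@Rm
    for ax in range(3):
        h,e=np.histogram(Q[:,ax],np.arange(-300,700,.5));h=g(h.astype(float),2.)
        pk=[i for i in range(1,len(h)-1) if h[i]>h[i-1] and h[i]>=h[i+1] and h[i]>12]
        print("xyz"[ax],[(float(e[i]+.25),round(float(h[i]))) for i in pk])
    # downhill wall top, floor, yaw slope of back wall
    C=np.array([538.5,137,-200])
    B=Q-C
    m=(abs(B[:,0]-33)<5)&(B[:,2]>8)&(B[:,2]<40)&(abs(B[:,1])<95)
    A=np.c_[np.ones(m.sum()),B[m,1],B[m,2]];print("back",np.linalg.lstsq(A,B[m,0],rcond=None)[0],m.sum())
    m=(abs(B[:,0]+37)<5)&(B[:,2]>0)&(B[:,2]<42)&(abs(B[:,1])<95)
    if m.sum()>20:
        A=np.c_[np.ones(m.sum()),B[m,1],B[m,2]];print("front",np.linalg.lstsq(A,B[m,0],rcond=None)[0],m.sum())
    m=(abs(B[:,2])<6)&(abs(B[:,0])<26)&(abs(B[:,1])<92)
    A=np.c_[np.ones(m.sum()),B[m,0],B[m,1]];print("floor",np.linalg.lstsq(A,B[m,2],rcond=None)[0],m.sum())
    m=(abs(B[:,2]-45)<6)&(abs(B[:,0])<40)&(abs(B[:,1])<106)
    print("rim",np.median(B[m,2]),"x>33 median",np.median(B[m&(B[:,0]>31),0]),"ymin/max",np.percentile(B[m,1],[1,99]))
    m=(abs(B[:,1]+103)<5)&(B[:,2]>0)&(B[:,2]<42)&(abs(B[:,0])<32);print("endR",np.median(B[m,1]),m.sum())
    m=(abs(B[:,2]-96)<6)&(B[:,1]>0);print("cap",np.median(B[m],0),B[m,:2].min(0),B[m,:2].max(0))
    m=(abs(B[:,2]-85)<5)&(B[:,1]<20);print("cuprim",np.median(B[m],0),np.percentile(B[m,:2],[1,99],axis=0))
E
```

```text
s
(np.float64(-14.0), [38, 55, 34])
(np.float64(-13.5), [44, 57, 35])
(np.float64(-13.0), [52, 59, 36])
(np.float64(-12.5), [60, 60, 37])
(np.float64(-12.0), [67, 61, 37])
(np.float64(-11.5), [72, 62, 37])
(np.float64(-11.0), [71, 62, 38])
(np.float64(-10.5), [66, 62, 37])
(np.float64(-10.0), [58, 61, 36])
(np.float64(-9.5), [49, 60, 36])
(np.float64(-9.0), [42, 58, 35])
(np.float64(-8.5), [36, 57, 34])
(np.float64(-8.0), [34, 54, 32])
(np.float64(-7.5), [34, 52, 31])
x [(503.25, 39), (513.75, 20), (517.75, 21), (521.25, 23), (524.75, 23), (527.75, 25), (532.25, 25), (534.75, 24), (538.25, 26), (552.25, 37), (573.75, 84)]
y [(33.75, 75), (62.25, 22), (86.25, 34), (97.75, 12), (135.75, 21), (179.25, 28), (186.25, 15), (191.25, 12)]
z [(-198.75, 33), (-190.25, 16), (-183.75, 19), (-175.75, 19), (-170.25, 19), (-164.75, 21), (-154.75, 41), (-133.75, 17), (-130.25, 19), (-123.25, 13), (-115.25, 20), (-103.75, 37)]
back [ 3.55399045e+01  1.05696043e-02 -4.61638433e-03] 294
front [-3.42749897e+01  9.31327680e-03 -9.10039527e-03] 165
floor [ 1.29812537e+00  5.41443663e-04 -8.08739181e-03] 1
[... 924 characters left out ...]
1), (555.75, 32), (571.75, 80)]
y [(38.75, 13), (174.75, 15), (178.25, 14)]
z [(-199.25, 105), (-194.25, 27), (-175.25, 12), (-171.75, 13), (-162.75, 13), (-154.75, 44), (-131.75, 12), (-115.25, 17), (-103.75, 62)]
back [3.33702507e+01 1.19958047e-02 5.60604045e-04] 266
front [-3.53818900e+01  8.95372061e-03 -4.58788418e-02] 236
floor [ 0.804685   -0.02212179 -0.00238494] 789
rim 44.97149723076663 x>33 median 32.675990875160664 ymin/max [-101.53067115  103.56144801]
endR -98.24400198954537 15
cap [-3.22268677 67.40591094 96.06420787] [-31.36007199  41.07321625] [22.43405972 93.74915966]
cuprim [ -8.48979741 -24.48523204  84.73106922] [[-35.72966922 -54.52876911]
 [ 24.51461285   4.74961545]]
```

```bash
python3 - <<'E'
from h import *
s=load("side0");t=load("top0")
for nm,d in (("s",s),("t",t)):
    W=cloud(d);F=np.isfinite(W).all(2)
    W=np.nan_to_num(W,nan=-999)
    for name,c,h in(("module",(503,300),97),("cupout",(440,-355),85)):
        m=F&(np.hypot(W[...,0]-c[0],W[...,1]-c[1])<90)&(abs(W[...,2]-h)<6)
        # keep largest comp
        if not m.sum(): print(nm,name,"none");continue
        q=W[m];print(nm,name,m.sum(),q.mean(0),"rect",cv2.minAreaRect(q[:,:2].astype(np.float32)), "circ",cv2.minEnclosingCircle(q[:,:2].astype(np.float32)))
        ys,xs=np.nonzero(m);print(xs.min(),xs.max(),ys.min(),ys.max())
    # tall things near
    m=F&(W[...,2]>20)&(W[...,2]<300)
    n,lab,st,ce=cv2.connectedComponentsWithStats(m.astype(np.uint8))
    for i in range(1,n):
        if st[i,4]>60:
            q=W[lab==i]; print(nm,st[i].tolist(),np.median(q,0).round(),q.min(0).round(),q.max(0).round())
E
```

```text
s module 464 [509.46299463 307.49327786  97.78390807] rect ((510.246337890625, 310.9745788574219), (72.77178192138672, 60.076438903808594), 72.06812286376953) circ ((509.740966796875, 310.65118408203125), 45.820884704589844)
261 287 85 105
s cupout 303 [ 454.67011977 -320.04168862   84.85947481] rect ((454.1574401855469, -320.97528076171875), (61.80240249633789, 59.685550689697266), 75.96920776367188) circ ((454.04986572265625, -320.823486328125), 31.221357345581055)
302 337 311 345
s [79, 0, 181, 29, 3246] [224. 878.  53.] [ 28. 862.  20.] [578. 894. 114.]
s [616, 0, 24, 19, 233] [1799.  579.   34.] [1791.  526.   20.] [1811.  649.   65.]
s [316, 21, 91, 94, 4783] [764. 437.  90.] [676. 277.  20.] [920. 601. 154.]
s [139, 45, 88, 51, 3955] [301. 516.  60.] [179. 444.  20.] [427. 667.  79.]
s [261, 85, 27, 43, 1041] [506. 285.  84.] [471. 268.  20.] [548. 353. 103.]
s [301, 116, 55, 101, 3763] [561.   3. 119.] [510. -77.  20.] [636. 132. 175.]
s [403, 127, 64, 63, 2270] [833.  40.  51.] [793. -27.  20.] [891. 141.  74.]
s [0, 131, 100, 153, 7939] [ 29. -48. 165.] [-79. -84.  20.] [ 7
[... 1607 characters left out ...]
 -293.   70.] [ 647. -322.   20.] [ 716. -254.  103.]
t [259, 162, 98, 50, 3602] [566.  34. 103.] [509. -73.  57.] [634. 143. 173.]
t [371, 188, 41, 30, 820] [ 540. -161.   48.] [ 504. -206.   21.] [ 576. -113.   64.]
t [162, 203, 48, 38, 1166] [504. 304.  97.] [470. 271.  20.] [547. 355. 103.]
t [450, 220, 34, 27, 589] [ 455. -333.   62.] [ 424. -349.   20.] [ 483. -289.   87.]
t [325, 253, 34, 44, 860] [377. -39.  48.] [329. -74.  21.] [426.   5.  62.]
t [385, 265, 41, 27, 937] [ 363. -178.   48.] [ 333. -217.   21.] [ 392. -133.   65.]
t [15, 266, 115, 117, 9565] [296. 547.  61.] [178. 451.  20.] [424. 667.  78.]
t [267, 275, 26, 26, 513] [354. 103.  69.] [327.  79.  21.] [382. 131.  74.]
```

```bash
cat >> h.py <<'E'
PSI=-11.1
RB=R.from_euler('z',PSI,degrees=True).as_matrix()@R.from_euler('y',-28,degrees=True).as_matrix()
E
python3 - <<'E'
from h import *
from scipy.ndimage import gaussian_filter1d as g
s=load("side0");t=load("top0")
c0=R.from_euler('z',-10.5,degrees=True).as_matrix()@R.from_euler('y',-28,degrees=True).as_matrix()@np.array([539.5,136.8,-199])
print(c0, c0@RB)
for nm,d in (("s",s),("t",t)):
    W=cloud(d).reshape(-1,3);k=np.isfinite(W).all(1)&(abs(W[:,0]-555)<110)&(abs(W[:,1]-25)<140)&(W[:,2]>12)
    B=(W[k]-c0)@RB
    f=lambda m,a:(round(float(np.median(B[m,a])),2),int(m.sum()))
    print(nm,"back33",f((abs(B[:,0]-33)<4)&(B[:,2]>8)&(B[:,2]<40)&(abs(B[:,1])<95),0),
     "front-37",f((abs(B[:,0]+37)<4)&(B[:,2]>3)&(B[:,2]<40)&(abs(B[:,1])<95),0),
     "floor",f((abs(B[:,2])<5)&(abs(B[:,0])<26)&(abs(B[:,1])<92),2),
     "rim45",f((abs(B[:,2]-45)<3)&(abs(B[:,0])>30)&(abs(B[:,1])<98),2),
     "endR-103",f((abs(B[:,1]+103)<4)&(B[:,2]>3)&(B[:,2]<40)&(abs(B[:,0])<30),1))
    m=(abs(B[:,2]-45)<4)&(B[:,0]>30)&(B[:,0]<40); print(" uprim y",np.percentile(B[m,1],[0,1,50,99,100]))
    m=(abs(B[:,2]-45)<4)&(B[:,0]<-30); print(" dnrim y",np.percentile(B[m,1],[0,1,99,100]))
    for n,zz,lo,hi in(("cap",96,25,110),("cup",85,-70,15)):
        m=(abs(B[:,2]-zz)<3.5)&(B[:,1]>lo)&(B[:,1]<hi);print(n,m.sum(),cv2.minEnclosingCircle(B[m,:2].astype(np.float32)),np.median(B[m,2]))
E
```

```text
[585.16395106  30.67601255  77.57333714] [ 538.20755792  142.75906067 -198.31279635]
s back33 (34.43, 293) front-37 (-35.54, 141) floor (0.08, 158) rim45 (44.21, 195) endR-103 (-103.22, 340)
 uprim y [-106.12760457 -102.44764997  -13.16677623   97.73394188   99.13697352]
 dnrim y [-105.40997941 -104.62593577   66.54180875   69.32356488]
cap 312 ((-4.642683029174805, 65.70496368408203), 28.62853240966797) 95.5518733979205
cup 143 ((-4.402864456176758, -26.474245071411133), 32.32314682006836) 84.24335848560341
t back33 (32.37, 262) front-37 (-37.77, 174) floor (-0.38, 785) rim45 (44.36, 208) endR-103 (nan, 0)
 uprim y [-102.07625949  -99.20290814    8.61452586  100.90435596  102.95216258]
 dnrim y [-101.7597092  -101.32241983  103.62683269  103.97592726]
cap 495 ((-5.960201740264893, 66.87178802490234), 27.207103729248047) 95.45202786301927
cup 127 ((-6.194375991821289, -25.630229949951172), 30.98369789123535) 84.05304034586813
  return _methods._mean(a, axis=axis, dtype=dtype,
  ret = ret.dtype.type(ret / rcount)
```

```bash
cat >> h.py <<'E'
C0=np.array([585.16,30.68,77.57])+RB@np.array([.3,0,-.3])
RT=np.stack([RB[:,0],-RB[:,2],RB[:,1]],1)   # tool in box, jaws across box x
def box(p): return C0+RB@np.asarray(p,float)
def tobox(p): return (np.asarray(p)-C0)@RB
def down(yaw):
    a=np.radians(yaw);x=np.array([np.cos(a),np.sin(a),0]);y=np.array([0,0,-1.]);return np.stack([x,y,np.cross(x,y)],1)
def plan(r,p,Rm,N=None):
    s=r.state();R0=R.from_quat(s["eef_rot"]);p0=s["tool_pos"]
    P=R0.inv().apply(np.asarray(p)-p0);w=(R0.inv()*R.from_matrix(Rm)).as_rotvec()
    def rows(N):
        D=R.from_rotvec(w/N);A=sum((D**k).as_matrix() if k else np.eye(3) for k in range(N))
        return np.linalg.solve(A,P)
    if N is None:
        N=1
        while np.abs(rows(N)).max()>36 or np.degrees(np.abs(w).max())/N>5.8: N+=1
    print("N",N,"row",(rows(N)/40).round(3).tolist(),(np.degrees(w)/N/6).round(3).tolist(),"| total P",P.round(1),"w",np.degrees(w).round(1))
def st(r):
    s=r.state();m=R.from_quat(s["eef_rot"]);print("t",round(s["time"],2),"pos",s["tool_pos"].round(1),"box",tobox(s["tool_pos"]).round(1),"tilt-err",np.degrees((m.inv()*R.from_matrix(RT)).as_rotvec()).round(1),"F",s["ft_force"].round(1),"Fbox",(s["ft_force"]@RB).round(1),"w",round(s["gripper_width"],3),"j",s["joints"].round(2))
E
python3 - <<'E'
from station import r
from h import *
plan(r,box([-5.5,-25.8,140]),RT,24); print(box([-5.5,-25.8,140]))
plan(r,box([-5.5,-25.8,140]),RT)
E
```

```text
N 24 row [-0.237, 0.003, 0.779] [0.11, -0.443, -0.174] | total P [-546.1   20.4  501.2] w [ 15.8 -63.8 -25. ]
[511.32924391  18.87316798 198.4765266 ]
N 21 row [-0.274, 0.003, 0.889] [0.126, -0.507, -0.198] | total P [-546.1   20.4  501.2] w [ 15.8 -63.8 -25. ]
```

```bash
python3 -m jog '[-0.24,0,0.78,0.11,-0.44,-0.17,1,-0.24,0,0.78,0.11,-0.44,-0.17,1,-0.24,0,0.78,0.11,-0.44,-0.17,1,-0.24,0,0.78,0.11,-0.44,-0.17,1,-0.24,0,0.78,0.11,-0.44,-0.17,1,-0.24,0,0.78,0.11,-0.44,-0.17,1,-0.24,0,0.78,0.11,-0.44,-0.17,1,-0.24,0,0.78,0.11,-0.44,-0.17,1]'; python3 - <<'E'
from station import r
from h import *
st(r);plan(r,box([-5.5,-25.8,140]),RT,16)
E
```

```text
time: 0.9
tool_pos: [353.7, -462.7, 221.3]
eef_rot: [0.63, -0.266, 0.385, -0.62]
ft_force: [0.1, -0.5, 0.4]
gripper_width: 1.001
t 0.9 pos [ 353.7 -462.7  221.3] box [ -49.5 -528.7  189.3] tilt-err [ 10.5 -42.6 -16.7] F [ 0.1 -0.5  0.4] Fbox [ 0.4 -0.5  0.3] w 1.001 j [ 1.02  0.44 -0.16  1.76  0.03  0.78 -0.1 ]
N 16 row [-0.238, 0.005, 0.775] [0.11, -0.444, -0.174] | total P [-305.7    1.4  404.7] w [ 10.5 -42.6 -16.7]
```

```bash
python3 -m jog '[-0.24,0,0.78,0.11,-0.44,-0.17,1,-0.24,0,0.78,0.11,-0.44,-0.17,1,-0.24,0,0.78,0.11,-0.44,-0.17,1,-0.24,0,0.78,0.11,-0.44,-0.17,1,-0.24,0,0.78,0.11,-0.44,-0.17,1,-0.24,0,0.78,0.11,-0.44,-0.17,1,-0.24,0,0.78,0.11,-0.44,-0.17,1,-0.24,0,0.78,0.11,-0.44,-0.17,1,-0.24,0,0.78,0.11,-0.44,-0.17,1,-0.24,0,0.78,0.11,-0.44,-0.17,1,-0.24,0,0.78,0.11,-0.44,-0.17,1,-0.24,0,0.78,0.11,-0.44,-0.17,1,-0.24,0,0.78,0.11,-0.44,-0.17,1,-0.24,0,0.78,0.11,-0.44,-0.17,1,-0.24,0,0.78,0.11,-0.44,-0.17,1,-0.24,0,0.78,0.11,-0.44,-0.17,1]' 6; python3 - <<'E'
from station import r
from h import *
st(r);plan(r,box([-5.5,-25.8,140]),RT);plan(r,box([-5.5,-25.8,58]),RT)
E
```

```text
time: 2.5
tool_pos: [512.4, 21.7, 202.9]
eef_rot: [0.698, 0.1, 0.237, -0.668]
ft_force: [-0.2, -0.1, -0.1]
gripper_width: 0.997
t 2.5 pos [512.4  21.7 202.9] box [ -3.  -22.8 143.6] tilt-err [-0.1 -0.4 -0.3] F [-0.2 -0.1 -0.1] Fbox [-0.2 -0.1  0. ] w 0.997 j [-0.27  0.28  0.1   2.24  0.68  0.23 -1.02]
N 1 row [-0.062, 0.091, -0.075] [-0.013, -0.068, -0.052] | total P [-2.5  3.6 -3. ] w [-0.1 -0.4 -0.3]
N 3 row [-0.018, 0.714, -0.025] [-0.004, -0.023, -0.017] | total P [-2.  85.6 -3.1] w [-0.1 -0.4 -0.3]
```

```bash
python3 -m jog '[-0.06,0.09,-0.08,0,-0.07,-0.05,1,0,0.5,0,0,0,0,1,0,0,0,0,0,0,1]'; cat >> h.py <<'E'
def snap(r,n,name,u0=240,u1=390,v0=70,v1=240,f=3.5):
    d=r.get_image(n);np.savez(f"pics/{name}.npz",**d)
    cv2.imwrite(f"pics/{name}.png",cv2.resize(d["color"][v0:v1,u0:u1,::-1],None,fx=f,fy=f,interpolation=cv2.INTER_CUBIC));return d
E
python3 - <<'E'
from station import r
from h import *
st(r);snap(r,"side","b1");snap(r,"top","b2",230,400,120,260)
E
```

```text
time: 2.8
tool_pos: [520.0, 16.2, 179.3]
eef_rot: [0.7, 0.103, 0.235, -0.667]
ft_force: [-0.1, 0.2, -0.8]
gripper_width: 1.001
t 2.8 pos [520.   16.2 179.3] box [ -6.5 -26.8 118.9] tilt-err [ 0.   0.1 -0.2] F [-0.1  0.2 -0.8] Fbox [-0.5  0.2 -0.7] w 1.001 j [-0.33  0.33  0.2   2.26  0.76  0.14 -1.08]
```

View pics/b1.png

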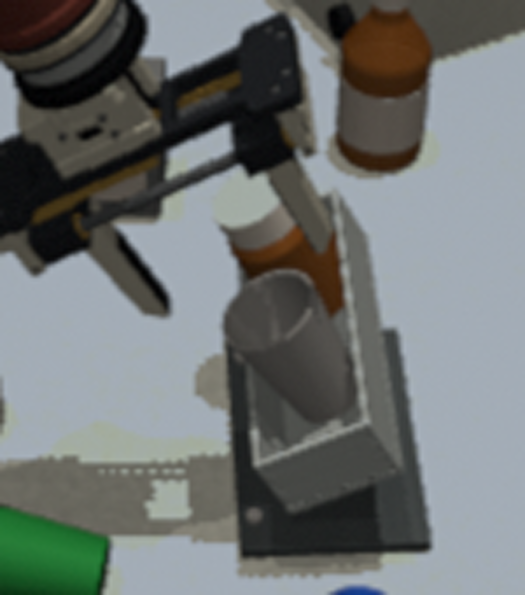

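View pics/b2.png

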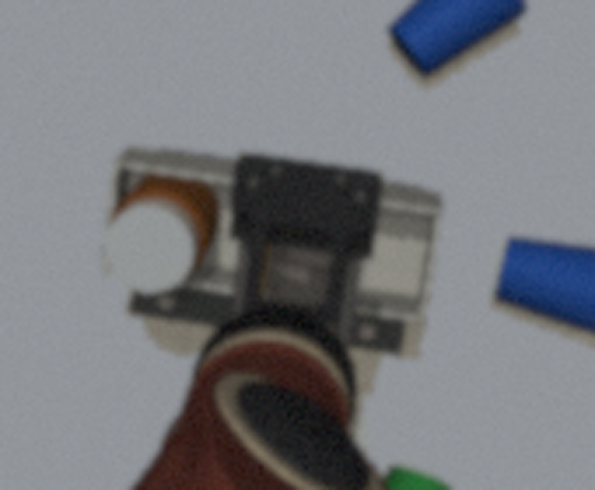

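```bash
python3 - <<'E'
from h import *
d=load("b1")
for dx in(-46.5,0,46.5):
    q=proj(d,box([-6.5+dx,-26.8,118.9]));print(((q-[240,70]+.36)*3.5).round())
for dx in(-46.5,0,46.5):
    q=proj(d,box([-5.5+dx,-25.8,85]));print(((q-[240,70]+.36)*3.5).round())
E
```

```text
[168. 304.]
[239. 275.]
[312. 244.]
[198. 338.]
[267. 309.]
[338. 280.]
```

```bash
python3 -m jog '[0.03,0.4,0.03,0,0,0,1,0,0.4,0,0,0,0,1]'; python3 - <<'E'
from station import r
from h import *
st(r);plan(r,box([-5.5,-25.8,58]),RT)
E
```

```text
time: 3.1
tool_pos: [537.5, 13.4, 154.4]
eef_rot: [0.698, 0.104, 0.238, -0.667]
ft_force: [-0.1, 0.4, 0.4]
gripper_width: 0.999
t 3.1 pos [537.5  13.4 154.4] box [ -2.6 -26.1  88.5] tilt-err [-0.1 -0.2  0.1] F [-0.1  0.4  0.4] Fbox [0.  0.4 0.4] w 0.999 j [-0.39  0.41  0.31  2.25  0.81  0.04 -1.13]
N 1 row [-0.073, 0.763, 0.006] [-0.019, -0.03, 0.015] | total P [-2.9 30.5  0.2] w [-0.1 -0.2  0.1]
```

```bash
python3 -m jog '[-0.04,0.38,0,0,0,0,1,-0.03,0.38,0,0,0,0,1,0,0,0,0,0,0,1]'; python3 - <<'E'
from station import r
from h import *
st(r);plan(r,box([-5.5,-25.8,58]),RT)
E
```

```text
time: 3.4
tool_pos: [551.2, 12.2, 133.8]
eef_rot: [0.701, 0.099, 0.233, -0.667]
ft_force: [0.1, 0.0, -0.3]
gripper_width: 1.003
t 3.4 pos [551.2  12.2 133.8] box [ -0.1 -24.7  63.9] tilt-err [ 0.2 -0.  -0.7] F [ 0.1  0.  -0.3] Fbox [-0.   0.  -0.3] w 1.003 j [-0.37  0.47  0.3   2.23  1.16  0.02 -1.48]
N 1 row [-0.132, 0.149, -0.027] [0.026, -0.006, -0.109] | total P [-5.3  6.  -1.1] w [ 0.2 -0.  -0.7]
```

```bash
python3 -m jog '[-0.13,0.1,-0.03,0.03,0,-0.1,1,0,0,0,0,0,0,1]'; python3 - <<'E'
from station import r
from h import *
st(r);plan(r,box([-5.5,-25.8,58]),RT)
E
```

```text
time: 3.6
tool_pos: [550.2, 12.3, 134.4]
eef_rot: [0.7, 0.1, 0.234, -0.667]
ft_force: [-0.3, -0.2, -0.3]
gripper_width: 0.996
t 3.6 pos [550.2  12.3 134.4] box [ -0.8 -24.8  64.9] tilt-err [ 0.1 -0.1 -0.6] F [-0.3 -0.2 -0.3] Fbox [-0.4 -0.2 -0.1] w 0.996 j [-0.37  0.47  0.3   2.23  1.37  0.02 -1.69]
N 1 row [-0.116, 0.174, -0.024] [0.019, -0.01, -0.093] | total P [-4.6  7.  -1. ] w [ 0.1 -0.1 -0.6]
```

```bash
python3 -m jog '[0,-0.5,0,0,0,0,1,0,-0.5,0,0,0,0,1,0,0,0,0,1,0,1,0,0,0,0,1,0,1,0,0,0,0,1,0,1]'; python3 - <<'E'
from station import r
from h import *
st(r)
E
```

```text
time: 4.1
tool_pos: [535.8, 15.1, 160.8]
eef_rot: [-0.654, 0.009, -0.342, 0.675]
ft_force: [-0.5, -0.1, 0.2]
gripper_width: 0.998
t 4.1 pos [535.8  15.1 160.8] box [ -1.4 -24.8  95.2] tilt-err [  0.2 -18.5  -0.7] F [-0.5 -0.1  0.2] Fbox [-0.3 -0.2  0.4] w 0.998 j [-0.19  0.39  0.04  2.23  1.09  0.17 -1.73]
```

```bash
python3 -m jog '[0,-0.8,0,0,-1,0,1,0,-0.4,0,0,-1,0,1,0,0,0,0,-1,0,1,0,0,0,0,-1,0,1,0,0,0,0,-1,0,1,0,0,0,0,-1,0,1,0,0,0,0,-1,0,1,0,0,0,0,-1,0,1,0,0,0,0,-1,0,1,0,0,0,0,-1,0,1,0,0,0,0,-1,0,1,0,0,0,0,-1,0,1,0,0,0,0,-1,0,1,0,0,0,0,-1,0,1,0,0,0,0,-1,0,1,0,0,0,0,-1,0,1]'; python3 - <<'E'
from station import r
from h import *
st(r)
E
```

```text
time: 5.7
tool_pos: [513.3, 19.7, 202.8]
eef_rot: [0.69, 0.497, -0.262, -0.457]
ft_force: [-0.7, 0.5, -0.4]
gripper_width: 0.998
t 5.7 pos [513.3  19.7 202.8] box [ -1.9 -24.6 143. ] tilt-err [-0.5 78.1 -0.8] F [-0.7  0.5 -0.4] Fbox [-0.9  0.3  0. ] w 0.998 j [ 0.27  0.32 -0.59  2.21  1.08  0.43 -0.04]
```

```bash
python3 -m jog '[0,0,0,0,-1,0,1,0,0,0,0,-1,0,1,0,0,0,0,-1,0,1,0,0,0,0,-1,0,1,0,0,0,0,-1,0,1,0,0,0,0,-1,0,1,0,0,0,0,-1,0,1,0,0,0,0,-1,0,1,0,0,0,0,-1,0,1,0,0,0,0,-1,0,1,0,0,0,0,-1,0,1,0,0,0,0,-1,0,1,0,0,0,0,-1,0,1,0,0,0,0,-1,0,1,0,0,0,0,-1,0,1,0,0,0,0,-1,0,1,0,0,0,0,-1,0,1]'; python3 - <<'E'
from station import r
from h import *
st(r)
E
```

```text
time: 7.4
tool_pos: [513.0, 19.5, 202.5]
eef_rot: [-0.23, -0.667, 0.701, -0.098]
ft_force: [0.4, -0.3, 0.4]
gripper_width: 0.998
t 7.4 pos [513.   19.5 202.5] box [ -2.3 -24.8 142.8] tilt-err [   1.5 -179.9    0.2] F [ 0.4 -0.3  0.4] Fbox [ 0.6 -0.2  0.2] w 0.998 j [ 0.5   0.39 -0.91  2.21  1.2   0.57  1.62]
```

```bash
cat >> h.py <<'E'
RT=np.stack([-RB[:,0],-RB[:,2],-RB[:,1]],1)
E
python3 - <<'E'
from station import r
from h import *
plan(r,box([-5.5,-25.8,58]),RT,4)
E
```

```text
N 4 row [0.015, 0.53, 0.005] [-0.005, 0.005, 0.041] | total P [ 1.8 84.9  0.8] w [-0.1  0.1  1. ]
```

```bash
python3 -m jog '[0.02,0.53,0,0,0,0.04,1,0.02,0.53,0,0,0,0.04,1,0,0,0,0,0,0,1]'; python3 - <<'E'
from station import r
from h import *
st(r);plan(r,box([-5.5,-25.8,58]),RT,2)
E
```

```text
time: 7.7
tool_pos: [530.5, 15.1, 162.2]
eef_rot: [-0.234, -0.666, 0.701, -0.099]
ft_force: [-1.1, 0.1, -0.6]
gripper_width: 0.999
t 7.7 pos [530.5  15.1 162.2] box [ -5.2 -25.8  98.8] tilt-err [-0.2 -0.1  0.6] F [-1.1  0.1 -0.6] Fbox [-1.2 -0.1  0. ] w 0.999 j [ 0.42  0.48 -0.82  2.22  1.42  0.56  1.42]
N 2 row [-0.001, 0.51, -0.002] [-0.019, -0.011, 0.054] | total P [-0.2 40.8 -0.2] w [-0.2 -0.1  0.6]
```

Tracking well now. Descend and grip lightly.

```bash
python3 -m jog '[0,0.5,0,0,0,0.05,1,0,0.5,0,0,0,0.05,1,0,0,0,0,0,0,1]'; python3 - <<'E'
from station import r
from h import *
st(r);plan(r,box([-5.5,-25.8,58]),RT,2)
E
python3 -m jog '[0,0,0,0,0,0,0.5,0,0,0,0,0,0,0.5,0,0,0,0,0,0,0.5,0,0,0,0,0,0,0.5]' 6;python3 - <<'E'
from station import r
from h import *
st(r)
E
```

```text
time: 8.0
tool_pos: [549.6, 11.7, 127.8]
eef_rot: [-0.238, -0.665, 0.7, -0.103]
ft_force: [-0.4, 0.8, -0.3]
gripper_width: 0.999
t 8.0 pos [549.6  11.7 127.8] box [ -4.3 -25.4  59.3] tilt-err [-0.2 -0.2 -0.1] F [-0.4  0.8 -0.3] Fbox [-0.6  0.7 -0.1] w 0.999 j [ 0.38  0.57 -0.77  2.23  1.62  0.58  1.25]
N 2 row [0.015, 0.016, 0.004] [-0.016, -0.013, -0.007] | total P [1.2 1.3 0.4] w [-0.2 -0.2 -0.1]
time: 8.4
tool_pos: [550.5, 12.8, 129.5]
eef_rot: [-0.24, -0.665, 0.699, -0.105]
ft_force: [-2.1, 0.1, -0.8]
gripper_width: 0.703
t 8.4 pos [550.5  12.8 129.5] box [ -2.9 -24.2  60.5] tilt-err [-0.1 -0.2 -0.4] F [-2.1  0.1 -0.8] Fbox [-2.2 -0.3  0.3] w 0.703 j [ 0.38  0.57 -0.77  2.23  1.62  0.58  1.25]
```

```bash
python3 -m jog '[0,0,0,0,0,0,0.5,0,0,0,0,0,0,0.5,0,0,0,0,0,0,0.5]' 6;python3 - <<'E'
from station import r
from h import *
st(r)
E
```

```text
time: 8.7
tool_pos: [550.3, 13.1, 129.0]
eef_rot: [-0.239, -0.666, 0.699, -0.105]
ft_force: [-3.7, 0.6, 4.0]
gripper_width: 0.66
t 8.7 pos [550.3  13.1 129. ] box [ -3.4 -23.9  60.2] tilt-err [-0.  -0.1 -0.3] F [-3.7  0.6  4. ] Fbox [-1.4 -0.1  5.3] w 0.66 j [ 0.38  0.57 -0.77  2.23  1.63  0.58  1.24]
```

```bash
python3 -m jog '[0,-0.08,0,0,0,0,0.5,0,0,-0.15,0,0,0,0.5,0,0,-0.15,0,0,0,0.5,0,0,-0.15,0,0,0,0.5,0,0,-0.15,0,0,0,0.5,0,0,-0.1,0,0,0,0.5]' 10;python3 - <<'E'
from station import r
from h import *
st(r);snap(r,"side","c1");snap(r,"top","c2",230,400,120,260);st(r)
E
```

```text
time: 9.3
tool_pos: [555.0, 41.5, 131.6]
eef_rot: [-0.239, -0.666, 0.699, -0.105]
ft_force: [-0.4, -0.0, -1.5]
gripper_width: 0.661
t 9.3 pos [555.   41.5 131.6] box [-2.9  4.8 62.9] tilt-err [ 0.  -0.1 -0.3] F [-0.4 -0.  -1.5] Fbox [-1.  -0.1 -1.2] w 0.661 j [ 0.32  0.58 -0.78  2.2   1.58  0.62  1.24]
t 9.4 pos [554.9  41.6 131.7] box [-2.9  4.9 63. ] tilt-err [ 0.  -0.1 -0.3] F [ 0.9  0.2 -2.8] Fbox [-0.6  0.3 -2.8] w 0.655 j [ 0.32  0.58 -0.78  2.2   1.58  0.61  1.24]
```

View pics/c1.png

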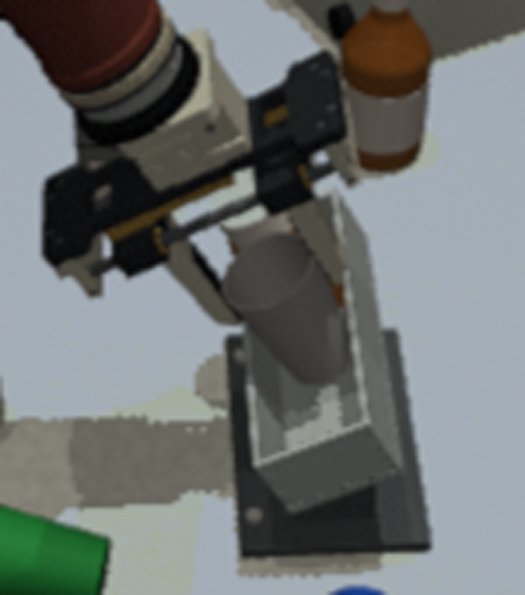

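```bash
cat >> h.py <<'E'
def circ(d,zz,lo,hi,tol=3.5,xlo=-45,xhi=40):
    W=cloud(d).reshape(-1,3);W=W[np.isfinite(W).all(1)];B=tobox(W)
    m=(abs(B[:,2]-zz)<tol)&(B[:,1]>lo)&(B[:,1]<hi)&(B[:,0]>xlo)&(B[:,0]<xhi)
    q=B[m];c,rr=cv2.minEnclosingCircle(q[:,:2].astype(np.float32));print(m.sum(),np.round(c,1),round(rr,1),"xmin/max",q[:,0].min().round(1),q[:,0].max().round(1),"ymin/max",np.percentile(q[:,1],[0,1,99,100]).round(1),"z",np.median(q[:,2]).round(1))
E
python3 - <<'E'
from h import *
circ(load("side0"),85,-70,15);circ(load("c1"),87,-40,45,3.5,-36,26)
E
```

```text
157 [ -4.3 -26.5] 32.4 xmin/max -34.5 26.3 ymin/max [-57.9 -57.7   3.6   4.6] z 84.3
176 [0.2 9. ] 38.7 xmin/max -35.0 25.3 ymin/max [-28.  -27.9  44.6  44.9] z 87.0
```

```bash
python3 -m jog '[0,0,-0.05,0,0,0,0.5,0.05,0,0,0,0,0,0.5,0,0.04,0,0,0,0,0.5,0,0.04,0,0,0,0,0.5]' ;python3 - <<'E'
from station import r
from h import *
st(r);st(r)
E
```

```text
time: 9.8
tool_pos: [554.4, 42.6, 127.9]
eef_rot: [-0.239, -0.666, 0.699, -0.105]
ft_force: [-9.3, 1.2, 10.9]
gripper_width: 0.654
t 9.8 pos [554.4  42.6 127.9] box [-5.3  5.8 60. ] tilt-err [-0.  -0.2 -0.3] F [-9.3  1.2 10.9] Fbox [-3.1 -0.6 14. ] w 0.654 j [ 0.31  0.59 -0.78  2.21  1.59  0.62  1.22]
t 9.8 pos [554.4  42.6 127.9] box [-5.3  5.8 60. ] tilt-err [-0.  -0.2 -0.3] F [-9.3  1.2 10.9] Fbox [-3.1 -0.6 14. ] w 0.654 j [ 0.31  0.59 -0.78  2.21  1.59  0.62  1.22]
```

```bash
python3 -m jog '[0,-0.03,0,0,0,0,0.5,0,0,0,0,0,0,1,0,0,0,0,0,0,1,0,0,0,0,0,0,1,0,0,0,0,0,0,1,0,-0.8,0,0,0,0,1,0,-0.8,0,0,0,0,1,0,-0.8,0,0,0,0,1]' ;python3 - <<'E'
from station import r
from h import *
st(r);d=snap(r,"side","d1");circ(d,85,-40,30,3.5,-36,30);circ(d,96,30,100,3.5)
E
```

```text
time: 10.6
tool_pos: [509.0, 51.6, 214.1]
eef_rot: [-0.239, -0.666, 0.699, -0.105]
ft_force: [0.6, -0.9, -0.0]
gripper_width: 1.002
t 10.6 pos [509.   51.6 214.1] box [ -5.7   5.9 157.8] tilt-err [-0.1 -0.1 -0.3] F [ 0.6 -0.9 -0. ] Fbox [ 0.7 -0.7 -0.4] w 1.002 j [ 0.4   0.36 -0.89  2.2   1.19  0.59  1.56]
121 [-5.8  3.1] 31.5 xmin/max -35.7 23.6 ymin/max [-27.7 -27.3  29.6  29.8] z 84.2
315 [-4.5 65.7] 28.5 xmin/max -30.0 23.1 ymin/max [37.4 39.5 91.5 92.9] z 95.9
```

View pics/d1.png

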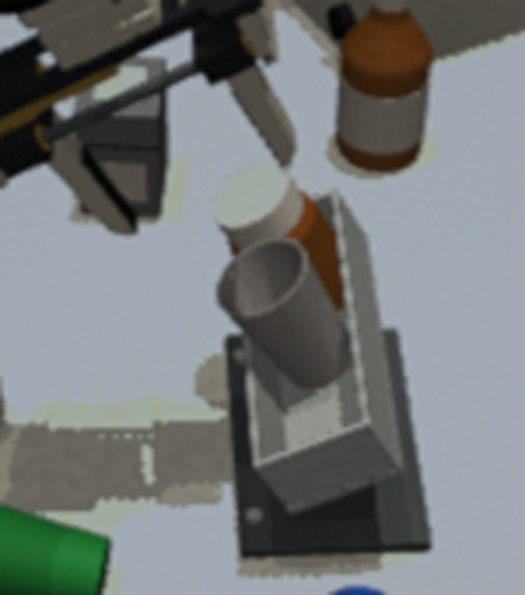

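```bash
python3 -m jog '[0,0.8,0,0,0,0,1,0,0.8,0,0,0,0,1,0,0.8,0,0,0,0,0.8,0,0,0,0,0,0,0.5,0,0,0,0,0,0,0.5,0,0,0,0,0,0,0.5,0,0,0,0,0,0,0.5,0,0,0,0,0,0,0.5]' 8;python3 - <<'E'
from station import r
from h import *
st(r)
E
python3 -m jog '[0,-0.05,0,0,0,0,0.5,0,0,-0.04,0,0,0,0.5,0,0,-0.04,0,0,0,0.5,0,0,0,0,0,0,0.5]';python3 - <<'E'
from station import r
from h import *
st(r)
E
```

```text
time: 11.45
tool_pos: [553.9, 43.2, 130.2]
eef_rot: [-0.24, -0.666, 0.699, -0.106]
ft_force: [-3.0, 0.7, 3.9]
gripper_width: 0.661
t 11.45 pos [553.9  43.2 130.2] box [-4.8  6.2 62.3] tilt-err [ 0.  -0.1 -0.4] F [-3.   0.7  3.9] Fbox [-0.9  0.1  4.9] w 0.661 j [ 0.29  0.57 -0.74  2.21  1.59  0.59  1.22]
time: 11.85
tool_pos: [554.2, 46.1, 130.7]
eef_rot: [-0.24, -0.666, 0.699, -0.105]
ft_force: [-0.6, -0.6, -1.8]
gripper_width: 0.661
t 11.85 pos [554.2  46.1 130.7] box [-4.8  9.2 62.9] tilt-err [-0.  -0.2 -0.3] F [-0.6 -0.6 -1.8] Fbox [-1.2 -0.7 -1.4] w 0.661 j [ 0.28  0.57 -0.75  2.2   1.58  0.6   1.22]
```

```bash
python3 -m jog '[0,0.05,0,0,0,0,0.5,0,0,0,0,0,0,0.5,0,0,0,0,0,0,1,0,0,0,0,0,0,1,0,0,0,0,0,0,1,0,0,0,0,0,0,1,0,-0.8,0,0,0,0,1,0,-0.8,0,0,0,0,1,0,-0.8,0,0,0,0,1]' ;python3 - <<'E'
from station import r
from h import *
st(r);d=snap(r,"side","d2");circ(d,85,-40,33,3.5,-36,30);circ(d,96,32,100,3.5)
plan(r,[509,312,200],down(-17.8));plan(r,[509,312,200],down(162.2))
E
```

```text
time: 12.75
tool_pos: [509.8, 54.7, 214.1]
eef_rot: [-0.239, -0.666, 0.699, -0.105]
ft_force: [0.2, -0.5, 0.6]
gripper_width: 0.998
t 12.75 pos [509.8  54.7 214.1] box [ -5.6   9.1 157.8] tilt-err [-0.1 -0.2 -0.3] F [ 0.2 -0.5  0.6] Fbox [ 0.5 -0.5  0.4] w 0.998 j [ 0.37  0.35 -0.85  2.2   1.18  0.58  1.56]
129 [-6.8  5.5] 32.3 xmin/max -35.7 23.8 ymin/max [-26.  -25.9  32.6  32.9] z 84.3
317 [-3.7 66. ] 28.4 xmin/max -30.5 22.7 ymin/max [38.5 39.4 91.9 93.5] z 95.8
N 29 row [-0.307, 0.082, -0.104] [-0.247, -0.966, -0.015] | total P [  52.6   -7.5 -250.3] w [ -43.  -168.1   -2.6]
N 7 row [0.236, 0.005, -0.884] [0.042, 0.156, -0.682] | total P [  52.6   -7.5 -250.3] w [  1.8   6.6 -28.6]
```

```bash
python3 -m jog '[0.24,0,-0.88,0.04,0.16,-0.68,1,0.24,0,-0.88,0.04,0.16,-0.68,1,0.24,0,-0.88,0.04,0.16,-0.68,1,0.24,0,-0.88,0.04,0.16,-0.68,1,0.24,0,-0.88,0.04,0.16,-0.68,1,0.24,0,-0.88,0.04,0.16,-0.68,1,0.24,0,-0.88,0.04,0.16,-0.68,1,0,0,0,0,0,0,1]' ;python3 - <<'E'
from station import r
from h import *
st(r)
plan(r,[509,312,140],down(162.2));plan(r,[509,312,57],down(162.2))
E
```

```text
time: 13.6
tool_pos: [509.6, 313.4, 195.4]
eef_rot: [0.108, 0.7, -0.696, -0.114]
ft_force: [-0.1, -0.0, 0.4]
gripper_width: 1.0
t 13.6 pos [509.6 313.4 195.4] box [-58.5 262.9 164.7] tilt-err [-1.4 -6.9 28.4] F [-0.1 -0.   0.4] Fbox [ 0.1 -0.1  0.4] w 1.0 j [-0.04  0.73 -0.97  1.59  0.63  1.16  1.68]
N 2 row [-0.003, 0.693, 0.022] [0.022, -0.021, 0.039] | total P [-0.3 55.4  1.8] w [ 0.3 -0.3  0.5]
N 4 row [-0.004, 0.865, 0.012] [0.011, -0.011, 0.019] | total P [ -1.  138.4   2.2] w [ 0.3 -0.3  0.5]
```

```bash
python3 -m jog '[0,0.69,0.02,0.02,-0.02,0.04,1,0,0.69,0.02,0.02,-0.02,0.04,1,0,0,0,0,0,0,1]' ;python3 - <<'E'
from station import r
from h import *
st(r)
plan(r,[509,312,57],down(162.2))
d=snap(r,"side","e1",200,360,30,160,3.5)
for dx in(-46.5,46.5):
    q=proj(d,r.state()["tool_pos"]+down(162.2)[:,0]*dx);print(((q-[200,30]+.36)*3.5).round())
q=proj(d,np.array([509,312,97.]));print(((q-[200,30]+.36)*3.5).round())
E
```

```text
time: 13.9
tool_pos: [506.8, 304.2, 137.4]
eef_rot: [-0.11, -0.694, 0.703, 0.11]
ft_force: [-0.0, -0.2, 0.2]
gripper_width: 0.999
t 13.9 pos [506.8 304.2 137.4] box [-86.6 253.3 114. ] tilt-err [-2.3 -6.5 28. ] F [-0.  -0.2  0.2] Fbox [ 0.1 -0.2  0.2] w 0.999 j [-0.06  0.78 -0.92  1.67  0.7   1.06  1.62]
N 3 row [0.003, 0.67, -0.073] [-0.037, -0.005, -0.003] | total P [ 0.4 80.3 -9. ] w [-0.7 -0.1 -0.1]
[324. 184.]
[190. 178.]
[260. 225.]
```

View pics/e1.png

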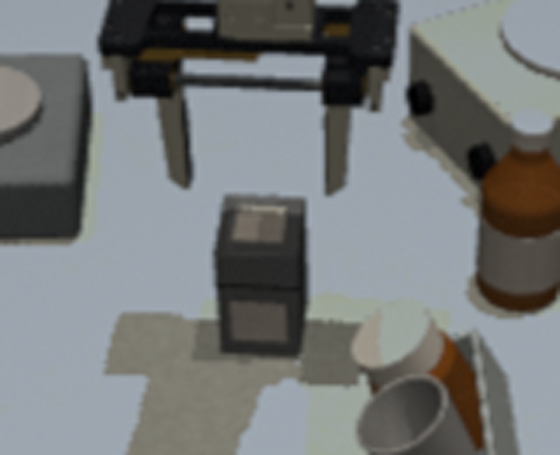

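```bash
python3 -m jog '[0,0,-0.22,-0.1,0,0,1,0,0.5,0,0,0,0,1,0,0,0,0,0,0,1]' ;python3 - <<'E'
from station import r
from h import *
st(r)
plan(r,[509,312,57],down(162.2))
E
```

```text
time: 14.25
tool_pos: [511.1, 315.8, 121.0]
eef_rot: [0.112, 0.7, -0.697, -0.108]
ft_force: [-0.5, -0.7, -0.0]
gripper_width: 0.999
t 14.25 pos [511.1 315.8 121. ] box [-92.5 265.6  98.5] tilt-err [-1.3 -6.8 27.7] F [-0.5 -0.7 -0. ] Fbox [-0.4 -0.8  0.2] w 0.999 j [-0.08  0.81 -0.9   1.68  0.73  1.02  1.6 ]
N 2 row [0.013, 0.8, 0.058] [0.029, -0.009, -0.017] | total P [ 1.1 64.   4.7] w [ 0.4 -0.1 -0.2]
```

```bash
python3 -m jog '[0.02,0.5,0.05,0,0,0,1,0,0.5,0.04,0,0,0,1,0,0.5,0,0,0,0,1,0,0,0,0,0,0,1]' ;python3 - <<'E'
from station import r
from h import *
for i in range(4):
  st(r);plan(r,[509,312,57],down(162.2));r.get_image("side")
E
```

```text
time: 14.65
tool_pos: [509.3, 312.3, 60.3]
eef_rot: [0.111, 0.7, -0.697, -0.109]
ft_force: [0.6, 0.1, -0.4]
gripper_width: 0.999
t 14.65 pos [509.3 312.3  60.3] box [-122.   261.7   45.4] tilt-err [-1.4 -6.7 27.8] F [ 0.6  0.1 -0.4] Fbox [ 0.3  0.3 -0.6] w 0.999 j [-0.1   0.87 -0.84  1.73  0.81  0.92  1.54]
N 1 row [0.005, 0.081, 0.01] [0.042, -0.02, -0.026] | total P [0.2 3.3 0.4] w [ 0.3 -0.1 -0.2]
t 14.7 pos [509.8 313.3  61.7] box [-121.1  262.8   46.5] tilt-err [-1.3 -6.8 27.7] F [-0.1  0.3  0.4] Fbox [0.1 0.3 0.4] w 1.002 j [-0.1   0.87 -0.85  1.73  0.81  0.92  1.54]
N 1 row [0.01, 0.116, 0.037] [0.065, -0.019, -0.036] | total P [0.4 4.7 1.5] w [ 0.4 -0.1 -0.2]
t 14.75 pos [510.2 314.   62.5] box [-120.5  263.6   47.2] tilt-err [-1.2 -6.8 27.7] F [0.4 0.  0.9] Fbox [0.8 0.1 0.6] w 1.0 j [-0.1   0.87 -0.85  1.73  0.81  0.92  1.54]
N 1 row [0.013, 0.138, 0.059] [0.083, -0.018, -0.043] | total P [0.5 5.5 2.3] w [ 0.5 -0.1 -0.3]
t 14.8 pos [510.3 314.3  63. ] box [-120.2  263.9   47.5] tilt-err [-1.1 -6.8 27.6] F [-0.5 -0.   0.1] Fbox [-0.4 -0.1  0.3] w 1.002 j [-0.1   0.87 -0.85  1.73  0.81  0.92  1.54]
N 1 row [0.014, 0.148, 0.066] [0.091, -0.017, -0.048] | total P [0.6 5.9 2.7] w [ 0.5 -0.1 -0.3]
```

```bash
python3 -m jog '[0,0.1,0.05,0.08,0,0,1,0,0,0,0,0,0,0.8,0,0,0,0,0,0,0.5,0,0,0,0,0,0,0.5,0,0,0,0,0,0,0.5,0,0,0,0,0,0,0.5,0,0,0,0,0,0,0.5]' 25;python3 - <<'E'
from station import r
from h import *
st(r);plan(r,[509,312,57],down(162.2))
E
python3 -m jog '[0,0,0,0,0,0,0.5,0,0,0,0,0,0,0.5]' 40;python3 - <<'E'
from station import r
from h import *
st(r);plan(r,[509,312,57],down(162.2))
E
```

```text
time: 15.55
tool_pos: [508.3, 311.6, 57.2]
eef_rot: [-0.111, -0.698, 0.699, 0.109]
ft_force: [-1.1, 0.7, 0.5]
gripper_width: 0.646
t 15.55 pos [508.3 311.6  57.2] box [-124.2  260.9   43.1] tilt-err [-1.7 -6.6 27.8] F [-1.1  0.7  0.5] Fbox [-0.8  0.5  1.1] w 0.646 j [-0.11  0.88 -0.84  1.73  0.81  0.92  1.53]
N 1 row [-0.013, 0.004, -0.014] [-0.014, -0.012, -0.027] | total P [-0.5  0.2 -0.5] w [-0.1 -0.1 -0.2]
time: 15.75
tool_pos: [508.3, 311.6, 57.2]
eef_rot: [-0.111, -0.698, 0.699, 0.109]
ft_force: [-2.8, 0.2, 0.8]
gripper_width: 0.645
t 15.75 pos [508.3 311.6  57.2] box [-124.2  260.9   43.1] tilt-err [-1.7 -6.6 27.8] F [-2.8  0.2  0.8] Fbox [-2.1 -0.3  2. ] w 0.645 j [-0.11  0.88 -0.84  1.73  0.81  0.92  1.53]
N 1 row [-0.013, 0.004, -0.014] [-0.014, -0.011, -0.027] | total P [-0.5  0.2 -0.5] w [-0.1 -0.1 -0.2]
```

```bash
python3 -m jog '[0,-0.3,0,0,0,0,0.5,0,-0.9,0,0,0,0,0.5,0,-0.9,0,0,0,0,0.5,0,-0.9,0,0,0,0,0.5,0,-0.5,0,0,0,0,0.5,0,0,0,0,0,0,0.5]' ;python3 - <<'E'
from station import r
from h import *
st(r);plan(r,box([-2.5,-62,185]),RT)
E
```

```text
time: 16.35
tool_pos: [510.0, 313.0, 200.7]
eef_rot: [0.113, 0.699, -0.698, -0.107]
ft_force: [0.2, 0.6, -2.9]
gripper_width: 0.645
t 16.35 pos [510.  313.  200.7] box [-55.6 262.6 169.2] tilt-err [-1.5 -6.7 27.5] F [ 0.2  0.6 -2.9] Fbox [-1.3  0.6 -2.6] w 0.645 j [-0.05  0.72 -0.97  1.6   0.64  1.16  1.67]
N 9 row [-0.192, -0.075, 0.892] [-0.027, -0.125, 0.509] | total P [-78.2 -39.5 317.4] w [-1.5 -6.7 27.5]
```

```bash
python3 -m jog '[0,-0.7,0,0,0,0,0.5,-0.19,-0.07,0.89,-0.03,-0.12,0.51,0.5,-0.19,-0.07,0.89,-0.03,-0.12,0.51,0.5,-0.19,-0.07,0.89,-0.03,-0.12,0.51,0.5,-0.19,-0.07,0.89,-0.03,-0.12,0.51,0.5,-0.19,-0.07,0.89,-0.03,-0.12,0.51,0.5,-0.19,-0.07,0.89,-0.03,-0.12,0.51,0.5,-0.19,-0.07,0.89,-0.03,-0.12,0.51,0.5,-0.19,0.1,0.89,-0.03,-0.12,0.51,0.5,-0.19,0.1,0.89,-0.03,-0.12,0.51,0.5,0,0,0,0,0,0,0.5,0,0,0,0,0,0,0.5]' ;python3 - <<'E'
from station import r
from h import *
st(r);plan(r,box([-2.5,-62,150]),RT)
E
```

```text
time: 17.55
tool_pos: [488.1, -16.2, 249.2]
eef_rot: [-0.236, -0.666, 0.701, -0.099]
ft_force: [0.1, 0.5, -1.9]
gripper_width: 0.641
t 17.55 pos [488.1 -16.2 249.2] box [  4.2 -64.7 192.3] tilt-err [-0.3 -0.2  0.4] F [ 0.1  0.5 -1.9] Fbox [-0.9  0.5 -1.6] w 0.641 j [ 0.72  0.26 -1.    2.2   0.93  0.52  1.96]
N 2 row [0.081, 0.53, -0.035] [-0.023, -0.02, 0.034] | total P [ 6.4 42.4 -2.9] w [-0.3 -0.2  0.4]
```

```bash
python3 -m jog '[0.08,0.4,-0.04,0,0,0.03,0.5,0.08,0.4,-0.03,0,0,0.03,0.5,0,0,0,0,0,0,0.5,0,0,0,0,0,0,0.5]' ;python3 - <<'E'
from station import r
from h import *
st(r);plan(r,box([-2.5,-62,150]),RT);snap(r,"side","f1");snap(r,"top","f2",230,400,120,260);st(r)
E
```

```text
time: 17.95
tool_pos: [499.3, -12.1, 219.1]
eef_rot: [-0.237, -0.666, 0.7, -0.104]
ft_force: [-0.3, -0.9, -2.9]
gripper_width: 0.642
t 17.95 pos [499.3 -12.1 219.1] box [ -1.  -58.5 161. ] tilt-err [-0.   0.  -0.1] F [-0.3 -0.9 -2.9] Fbox [-1.5 -0.9 -2.5] w 0.642 j [ 0.59  0.32 -0.89  2.23  1.13  0.48  1.76]
N 1 row [0.039, 0.274, 0.087] [-0.004, 0.001, -0.01] | total P [ 1.6 11.   3.5] w [-0.   0.  -0.1]
t 18.05 pos [499.7 -12.8 219.9] box [-1.000e-01 -5.910e+01  1.615e+02] tilt-err [-0.1 -0.1 -0.2] F [ 0.6 -0.2 -2.2] Fbox [-0.5 -0.1 -2.2] w 0.641 j [ 0.59  0.32 -0.89  2.23  1.13  0.48  1.76]
```

View pics/f1.png

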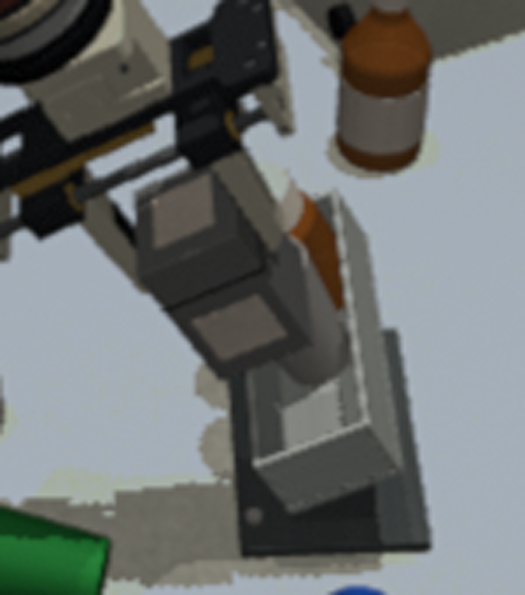

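View pics/f2.png

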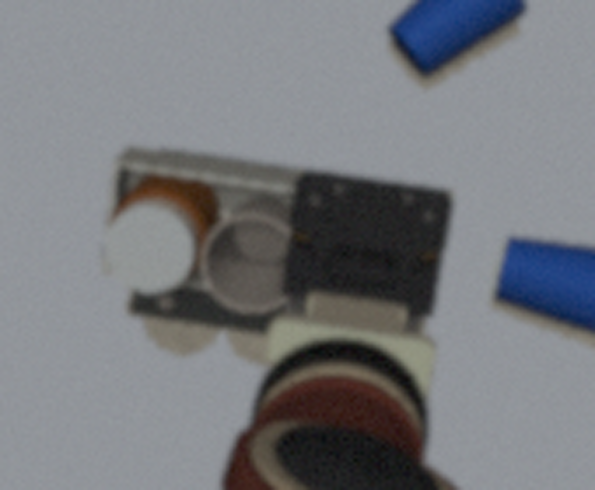

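```bash
python3 - <<'E'
from h import *
d=load("f1");W=cloud(d).reshape(-1,3);W=W[np.isfinite(W).all(1)];B=tobox(W)
tool=np.array([-0.5,-58.9,161.3])
m=(abs(B[:,0]+.5)<27)&(abs(B[:,1]+94)<8)&(B[:,2]>107)&(B[:,2]<198)
q=B[m];print(m.sum(),np.median(q[:,1]))
A=np.c_[np.ones(len(q)),q[:,0],q[:,2]-155];k=np.linalg.lstsq(A,q[:,1],rcond=None)[0];res=q[:,1]-A@k;g=abs(res)<4
k=np.linalg.lstsq(A[g],q[g,1],rcond=None)[0];print("y face @z155, slopes x,z",k,g.sum(),(q[:,1]-A@k)[g].std())
m=(abs(B[:,1]+94)<7)&(B[:,2]>100)&(B[:,2]<208)
q=B[m];print("x range",np.percentile(q[(q[:,2]<135),0],[0,1,5,95,99,100]),"z",np.percentile(q[abs(q[:,0])<20,2],[0,1,99,100]))
m=(abs(B[:,1]+103)<4)&(B[:,2]>3)&(B[:,2]<40)&(abs(B[:,0])<30);q=B[m]
A=np.c_[np.ones(len(q)),q[:,0],q[:,2]-20];print("endwall",np.linalg.lstsq(A,q[:,1],rcond=None)[0])
# uphill rim x in side
m=(abs(B[:,0]-34)<4)&(B[:,2]>8)&(B[:,2]<40)&(B[:,1]>-95)&(B[:,1]<-20);print("back",np.median(B[m,0]),m.sum())
E
```

```text
977 -91.78116594622881
y face @z155, slopes x,z [-9.17981417e+01  3.93573560e-03 -1.47745009e-03] 975 1.2406748972883557
x range [-420.68686805 -415.17416006 -405.72156223   27.80483003   30.95225823
   31.42440396] z [104.91680708 109.14764126 201.88748793 203.35914299]
endwall [-1.03142004e+02 -1.28980226e-03  6.06887674e-03]
back 33.98947833996277 129
```

```bash
python3 -m jog '[0.02,0,0.14,0,0,0,0.5,0,0.2,0,0,0,0,0.5,0,0,0,0,0,0,0.5,0,0,0,0,0,0,0.5]' ;python3 - <<'E'
from station import r
from h import *
st(r);d=snap(r,"side","g1");st(r)
W=cloud(d).reshape(-1,3);W=W[np.isfinite(W).all(1)];B=tobox(W)
m=(abs(B[:,0]+.5)<27)&(abs(B[:,1]+98)<6)&(B[:,2]>100)&(B[:,2]<180)
print(m.sum(),np.median(B[m,1]))
q=B[m&(B[:,2]<120)];q=B[(abs(B[:,0])<45)&(abs(B[:,1]+98)<6)&(B[:,2]>100)&(B[:,2]<120)];print("x",np.percentile(q[:,0],[0,1,99,100]))
E
```

```text
time: 18.45
tool_pos: [501.1, -20.2, 212.2]
eef_rot: [-0.238, -0.665, 0.7, -0.104]
ft_force: [-0.3, -0.1, -2.8]
gripper_width: 0.647
t 18.45 pos [501.1 -20.2 212.2] box [ -1.3 -66.1 153.3] tilt-err [-0.2 -0.1 -0.1] F [-0.3 -0.1 -2.8] Fbox [-1.5 -0.2 -2.4] w 0.647 j [ 0.58  0.33 -0.86  2.24  1.17  0.47  1.73]
t 18.5 pos [501.2 -20.  212.3] box [ -1.2 -65.9 153.4] tilt-err [-0.2 -0.1 -0.2] F [-0.2 -0.2 -3.2] Fbox [-1.6 -0.3 -2.8] w 0.644 j [ 0.58  0.33 -0.86  2.24  1.17  0.47  1.73]
836 -99.33066317513077
x [-28.36123552 -27.65576549  31.13603654  31.60847963]
```

```bash
python3 -m jog '[0.03,0,-0.04,0,0,0,0.5,0,0,0,0,0,0,0.5,0,0.15,0,0,0,0,0.5,0,0,0,0,0,0,0.5]' ;python3 - <<'E'
from station import r
from h import *
st(r);d=snap(r,"side","g2");st(r)
W=cloud(d).reshape(-1,3);W=W[np.isfinite(W).all(1)];B=tobox(W)
m=(abs(B[:,0]+.5)<27)&(abs(B[:,1]+98)<6)&(B[:,2]>100)&(B[:,2]<180)
print(m.sum(),np.median(B[m,1]))
q=B[(abs(B[:,0])<45)&(abs(B[:,1]+98)<6)&(B[:,2]>95)&(B[:,2]<120)];print("x",np.percentile(q[:,0],[0,1,99,100]))
E
```

```text
time: 18.9
tool_pos: [503.1, -18.7, 205.8]
eef_rot: [-0.238, -0.665, 0.7, -0.104]
ft_force: [0.2, 0.4, -3.2]
gripper_width: 0.643
t 18.9 pos [503.1 -18.7 205.8] box [ -2.8 -64.3 146.8] tilt-err [-0.2 -0.1 -0.1] F [ 0.2  0.4 -3.2] Fbox [-1.4  0.4 -2.8] w 0.643 j [ 0.56  0.35 -0.84  2.25  1.21  0.47  1.68]
t 18.95 pos [503.1 -18.6 205.9] box [ -2.8 -64.1 147. ] tilt-err [-0.2 -0.1 -0.1] F [-0.3  0.7 -3.1] Fbox [-1.9  0.6 -2.5] w 0.644 j [ 0.56  0.34 -0.84  2.25  1.21  0.47  1.69]
849 -97.5126269720625
x [-30.12782907 -29.38464383  29.48691952  30.38823376]
```

```bash
python3 -m jog '[0,0.25,0,0,0,0,0.5,0,0.25,0,0,0,0,0.5,0,0,0,0,0,0,0.5,0,0,0,0,0,0,0.5]' ;python3 - <<'E'
from station import r
from h import *
st(r);d=snap(r,"side","g3");st(r)
W=cloud(d).reshape(-1,3);W=W[np.isfinite(W).all(1)];B=tobox(W)
m=(abs(B[:,0]+.5)<27)&(abs(B[:,1]+98)<6)&(B[:,2]>80)&(B[:,2]<160)
print(m.sum(),np.median(B[m,1]))
q=B[(abs(B[:,0])<45)&(abs(B[:,1]+98)<6)&(B[:,2]>75)&(B[:,2]<95)];print("x",np.percentile(q[:,0],[0,1,99,100]))
E
```

```text
time: 19.35
tool_pos: [512.4, -20.3, 188.5]
eef_rot: [-0.238, -0.665, 0.7, -0.104]
ft_force: [-0.3, 0.0, -3.5]
gripper_width: 0.647
t 19.35 pos [512.4 -20.3 188.5] box [ -2.6 -64.  127.2] tilt-err [-0.1 -0.1 -0.1] F [-0.3  0.  -3.5] Fbox [-1.9 -0.  -2.9] w 0.647 j [ 0.52  0.39 -0.8   2.25  1.33  0.46  1.58]
t 19.4 pos [512.4 -20.3 188.7] box [ -2.5 -64.  127.4] tilt-err [-0.1 -0.1 -0.1] F [ 1.  -0.8 -3.5] Fbox [-0.6 -0.5 -3.7] w 0.643 j [ 0.52  0.39 -0.8   2.25  1.33  0.46  1.58]
814 -97.2905608913253
x [-30.03018081 -29.01096471  29.43822717  29.88200214]
```

View pics/g3.png

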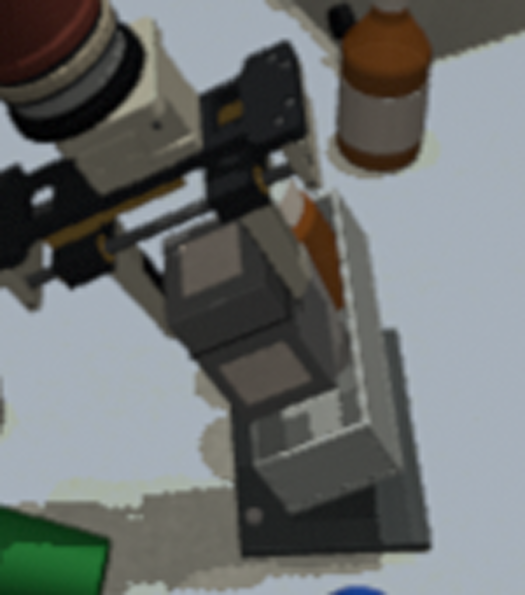

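```bash
python3 -m jog '[0,0.25,0,0,0,0,0.5,0,0.2,0,0,0,0,0.5,0,0,0,0,0,0,0.5]' ;python3 - <<'E'
from station import r
from h import *
st(r);d=snap(r,"side","g4");st(r)
W=cloud(d).reshape(-1,3);W=W[np.isfinite(W).all(1)];B=tobox(W)
m=(abs(B[:,0]+.5)<27)&(abs(B[:,1]+98)<6)&(B[:,2]>62)&(B[:,2]<140)
print(m.sum(),np.median(B[m,1]))
q=B[(abs(B[:,0])<45)&(abs(B[:,1]+98)<4)&(B[:,2]>58)&(B[:,2]<80)];print("x",np.percentile(q[:,0],[0,1,99,100]))
E
python3 -m jog '[0,0.15,0,0,0,0,0.5,0,0.1,0,0,0,0,0.5,0,0,0,0,0,0,0.5]' ;python3 - <<'E'
from station import r
from h import *
st(r)
E
```

```text
time: 19.7
tool_pos: [520.8, -22.3, 172.3]
eef_rot: [-0.238, -0.665, 0.7, -0.103]
ft_force: [-0.3, 0.6, -2.9]
gripper_width: 0.645
t 19.7 pos [520.8 -22.3 172.3] box [ -2.6 -64.4 108.9] tilt-err [-0.2 -0.1 -0.1] F [-0.3  0.6 -2.9] Fbox [-1.7  0.5 -2.4] w 0.645 j [ 0.49  0.43 -0.77  2.25  1.42  0.46  1.49]
t 19.75 pos [520.7 -22.2 172.7] box [ -2.5 -64.3 109.2] tilt-err [-0.1 -0.1 -0.1] F [ 0.1 -0.  -3.7] Fbox [-1.6 -0.  -3.3] w 0.642 j [ 0.49  0.43 -0.77  2.25  1.42  0.46  1.49]
765 -97.77355425959257
x [-30.41917722 -29.00171808  29.6352127   30.97201755]
time: 20.05
tool_pos: [525.4, -23.2, 163.7]
eef_rot: [-0.238, -0.665, 0.7, -0.104]
ft_force: [-0.8, -0.2, -2.4]
gripper_width: 0.645
t 20.05 pos [525.4 -23.2 163.7] box [ -2.5 -64.4  99. ] tilt-err [-0.2 -0.1 -0.1] F [-0.8 -0.2 -2.4] Fbox [-1.8 -0.4 -1.8] w 0.645 j [ 0.47  0.45 -0.75  2.25  1.48  0.47  1.44]
```

```bash
python3 -m jog '[0,0.2,0,0,0,0,0.5,0,0.2,0,0,0,0,0.5,0,0,0,0,0,0,0.5]' ;python3 - <<'E'
from station import r
from h import *
st(r)
E
python3 -m jog '[0,0.2,0,0,0,0,0.5,0,0.1,0,0,0,0,0.5,0,0,0,0,0,0,0.5]' ;python3 - <<'E'
from station import r
from h import *
st(r)
E
```

```text
time: 20.35
tool_pos: [532.7, -24.8, 149.2]
eef_rot: [-0.238, -0.665, 0.7, -0.103]
ft_force: [0.3, -0.3, -2.7]
gripper_width: 0.643
t 20.35 pos [532.7 -24.8 149.2] box [ -2.7 -64.5  82.7] tilt-err [-0.2 -0.1 -0.1] F [ 0.3 -0.3 -2.7] Fbox [-0.9 -0.2 -2.6] w 0.643 j [ 0.46  0.49 -0.74  2.25  1.56  0.48  1.37]
time: 20.65
tool_pos: [538.3, -25.8, 138.9]
eef_rot: [-0.238, -0.665, 0.7, -0.104]
ft_force: [0.4, 0.0, -2.7]
gripper_width: 0.644
t 20.65 pos [538.3 -25.8 138.9] box [ -2.5 -64.5  70.9] tilt-err [-0.2 -0.1 -0.1] F [ 0.4  0.  -2.7] Fbox [-0.9  0.1 -2.5] w 0.644 j [ 0.45  0.52 -0.73  2.25  1.61  0.49  1.33]
```

```bash
python3 -m jog '[0,0.2,0,0,0,0,0.5,0,0.05,0,0,0,0,0.5,0,0,0,0,0,0,0.5]' ;python3 - <<'E'
from station import r
from h import *
st(r)
E
python3 -m jog '[0,0.04,0,0,0,0,0.5,0,0,0,0,0,0,0.5]' ;python3 - <<'E'
from station import r
from h import *
st(r)
E
```

```text
time: 20.95
tool_pos: [543.0, -26.7, 130.3]
eef_rot: [-0.238, -0.665, 0.7, -0.104]
ft_force: [-0.2, 0.4, -3.3]
gripper_width: 0.644
t 20.95 pos [543.  -26.7 130.3] box [ -2.4 -64.4  61.1] tilt-err [-0.2 -0.1 -0.1] F [-0.2  0.4 -3.3] Fbox [-1.8  0.4 -2.8] w 0.644 j [ 0.45  0.55 -0.73  2.25  1.66  0.5   1.29]
time: 21.15
tool_pos: [543.8, -26.9, 129.0]
eef_rot: [-0.238, -0.665, 0.7, -0.104]
ft_force: [-0.4, 0.3, -2.9]
gripper_width: 0.642
t 21.15 pos [543.8 -26.9 129. ] box [ -2.2 -64.5  59.5] tilt-err [-0.2 -0.1 -0.1] F [-0.4  0.3 -2.9] Fbox [-1.7  0.2 -2.3] w 0.642 j [ 0.45  0.55 -0.73  2.25  1.67  0.5   1.28]
```

```bash
for i in 1 2; do python3 -m jog '[0,0.04,0,0,0,0,0.5,0,0,0,0,0,0,0.5]' >/dev/null;python3 - <<'E'
from station import r
from h import *
st(r)
E
done
```

```text
t 21.35 pos [544.5 -27.1 127.4] box [ -2.3 -64.5  57.8] tilt-err [-0.2 -0.1 -0.1] F [ 0.1 -0.2 -3.4] Fbox [-1.5 -0.2 -3. ] w 0.646 j [ 0.45  0.55 -0.73  2.25  1.67  0.5   1.28]
t 21.55 pos [544.9 -26.8 126.6] box [ -2.4 -64.2  56.9] tilt-err [-0.2 -0.1 -0.2] F [-5.4  0.6  4.3] Fbox [-2.8 -0.4  6.3] w 0.643 j [ 0.45  0.56 -0.73  2.25  1.68  0.51  1.27]
```

```bash
python3 -m jog '[0.04,0.01,0,0,0,0,0.5,0,0,0,0,0,0,0.5]' >/dev/null;python3 - <<'E'
from station import r
from h import *
st(r)
E
python3 -m jog '[0.02,0,0,0,0,0,0.5,0,0,0,0,0,0,0.5]' >/dev/null;python3 - <<'E'
from station import r
from h import *
st(r)
E
```

```text
t 21.75 pos [544.8 -26.7 126.5] box [ -2.6 -64.1  56.9] tilt-err [-0.2 -0.1 -0.4] F [-4.9 -0.8  9. ] Fbox [ 0.2 -1.8 10.1] w 0.643 j [ 0.45  0.56 -0.73  2.25  1.69  0.51  1.26]
t 21.95 pos [544.7 -26.7 126.5] box [ -2.6 -64.1  57. ] tilt-err [-0.2 -0.1 -0.4] F [-4.  -0.8  8.8] Fbox [ 0.8 -1.5  9.5] w 0.644 j [ 0.45  0.56 -0.73  2.25  1.69  0.51  1.26]
```

```bash
python3 -m jog '[0,0,0,0,0,0,0.75,0,0,0,0,0,0,0.85,0,0,0,0,0,0,0.95,0,0,0,0,0,0,0.95,0,0,0,0,0,0,0.95,0,-0.5,0,0,0,0,0.95,0,-0.9,0,0,0,0,0.95,0,-0.9,0,0,0,0,0.95,0,-0.9,0,0,0,0,0.95,0,-0.3,0,0,0,0,0.95]' >/dev/null;python3 - <<'E'
from station import r
from h import *
st(r);d=snap(r,"side","i1");
W=cloud(d).reshape(-1,3);W=W[np.isfinite(W).all(1)];B=tobox(W)
m=(abs(B[:,0]+.5)<27)&(abs(B[:,1]+98)<6)&(B[:,2]>52)&(B[:,2]<90);q=B[m]
print("face",len(q),np.linalg.lstsq(np.c_[np.ones(len(q)),q[:,0],q[:,2]-70],q[:,1],rcond=None)[0])
m=(abs(B[:,2]-97)<6)&(B[:,1]<-32)&(B[:,1]>-93)&(abs(B[:,0]+2)<24);q=B[m]
print("top",len(q),np.linalg.lstsq(np.c_[np.ones(len(q)),q[:,0],q[:,1]+62],q[:,2],rcond=None)[0])
q=B[(abs(B[:,0])<45)&(abs(B[:,1]+98)<4)&(B[:,2]>55)&(B[:,2]<70)];print("x low",np.percentile(q[:,0],[0,1,99,100]))
q=B[(abs(B[:,0])<45)&(abs(B[:,1]+98)<4)&(B[:,2]>78)&(B[:,2]<93)];print("x hi",np.percentile(q[:,0],[0,1,99,100]))
circ(d,85,-26.5,33,3.5,-36,30)
E
```

```text
t 22.95 pos [478.4 -12.6 250.6] box [ -4.2 -63.  198.4] tilt-err [-0.2 -0.  -0.4] F [-0.1  0.4 -0.4] Fbox [-0.3  0.3 -0.3] w 0.949 j [ 0.67  0.22 -0.93  2.23  0.9   0.47  1.98]
face 342 [-9.74054185e+01  1.45824502e-02  1.08166059e-02]
top 430 [ 9.98808903e+01 -7.11940194e-03  3.78084971e-04]
x low [-37.94576875 -36.93561759  23.02742722  23.33556322]
x hi [-40.83800142 -39.68464355  20.08163631  20.17954389]
82 [-6.   7.4] 31.9 xmin/max -35.3 23.6 ymin/max [-15.  -14.1  32.7  32.9] z 84.2
```

View pics/i1.png

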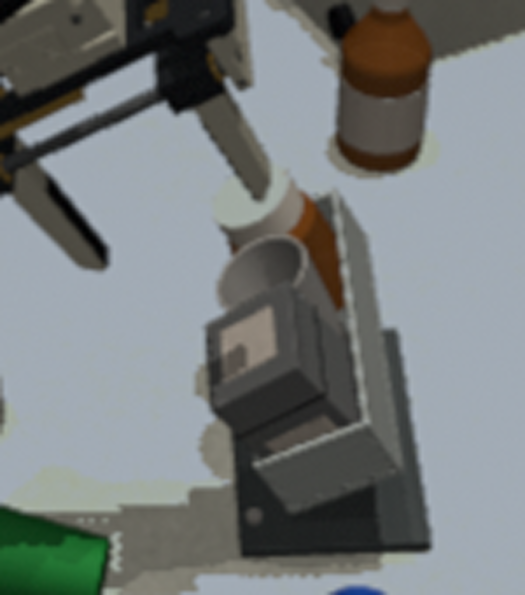

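```bash
python3 - <<'E'
from h import *
d=load("i1")
W=cloud(d);B=tobox(W)
B=np.nan_to_num(B,nan=-999)
m=(abs(B[...,1]+62)<30)&(abs(B[...,0]+8)<40)&(B[...,2]>84)&(B[...,2]<115)
q=B[m]
for x0 in range(-45,30,6):
    k=q[(q[:,0]>=x0)&(q[:,0]<x0+6)]
    if len(k):print(x0,len(k),np.percentile(k[:,2],[10,50,90]).round(1))
print("-y face by z: xmin,xmax")
m=(B[...,1]<-90)&(B[...,1]>-106)&(abs(B[...,0])<50)
q=B[m]
for z0 in range(44,108,6):
    k=q[(q[:,2]>=z0)&(q[:,2]<z0+6)]
    print(z0,len(k),np.percentile(k[:,0],[0,3,97,100]).round(1),np.median(k[:,1]).round(1))
E
```

```text
-45 17 [94.9 95.4 96.6]
-39 54 [95.  96.4 98.5]
-33 56 [96.4 97.9 99.1]
-27 52 [ 97.3  98.7 100.4]
-21 55 [ 97.6  99.3 100.8]
-15 61 [ 98.3 100.1 101.8]
-9 50 [ 99.4 101.  102.5]
-3 59 [100.  101.4 103.4]
3 61 [100.2 101.8 103.6]
9 57 [101.2 102.3 104. ]
15 127 [ 85.7  95.5 102.8]
-y face by z: xmin,xmax
44 121 [-38.8 -36.7  32.3  34.1] -99.2
50 63 [-35.1 -34.5  23.4  24.1] -98.0
56 63 [-36.7 -33.7  21.9  23.2] -97.6
62 61 [-37.9 -36.3  21.8  23.4] -97.3
68 67 [-38.6 -35.3  21.1  21.6] -97.5
74 63 [-39.2 -36.9  20.2  21.5] -97.5
80 62 [-38.9 -37.1  20.2  20.4] -97.4
86 75 [-40.8 -39.1  19.5  20.1] -97.3
92 80 [-40.8 -39.3  17.6  18.2] -96.8
98 77 [-27.3 -24.6  17.4  18.2] -95.5
104 2 [11.9 12.1 16.8 16.9] -95.2
```

```bash
python3 -m jog '[0.12,0,0,0,0,0,1,0,0.9,0,0,0,0,1,0,0.9,0,0,0,0,1,0,0.5,0,0,0,0,1,0,0.3,0,0,0,0,1,0,0,0,0,0,0,1]' 10 >/dev/null;python3 - <<'E'
from station import r
from h import *
st(r);snap(r,"side","j1")
E
```

```text
t 23.6 pos [521.4 -22.4 150.6] box [-12.2 -64.4  89.3] tilt-err [-0.2 -0.1  0.2] F [0.9 0.5 0.4] Fbox [0.8 0.6 0. ] w 1.001 j [ 0.4   0.45 -0.65  2.27  1.55  0.42  1.36]
```

View pics/j1.png

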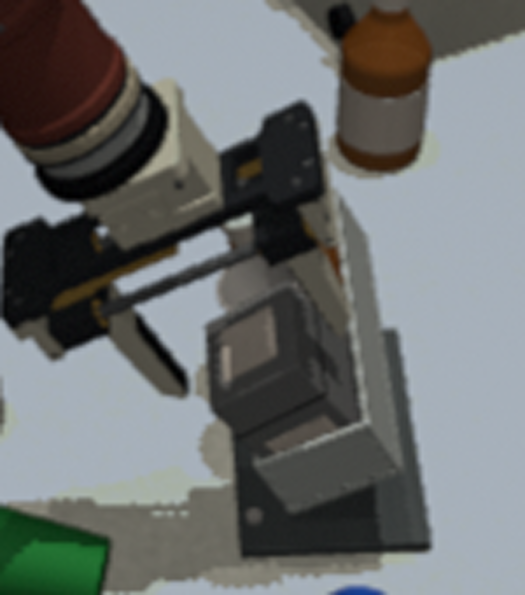

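```bash
python3 -m jog '[-0.06,0.4,0,0,0,0,1,-0.05,0.3,0,0,0,0,1,0,0,0,0,0,0,1,0,0,0,0,0,0,1]' 10 >/dev/null;python3 - <<'E'
from station import r
from h import *
st(r);plan(r,box([-7,-64.2,59]),RT)
E
```

```text
t 24.05 pos [538.8 -25.8 131.6] box [ -5.5 -64.4  64.3] tilt-err [-0.1 -0.1 -0.1] F [ 0.4 -1.  -0.6] Fbox [ 0.2 -0.9 -0.8] w 1.0 j [ 0.39  0.52 -0.64  2.26  1.67  0.45  1.27]
N 1 row [0.037, 0.131, -0.004] [-0.024, -0.018, -0.018] | total P [ 1.5  5.2 -0.2] w [-0.1 -0.1 -0.1]
```

```bash
python3 -m jog '[0.03,0.1,0,0,0,0,0.8,0,0,0,0,0,0,0.6,0,0,0,0,0,0,0.55,0,0,0,0,0,0,0.55,0,0,0,0,0,0,0.55,0,0,0,0,0,0,0.55]' 10 >/dev/null;python3 - <<'E'
from station import r
from h import *
st(r)
E
python3 -m jog '[0,0,0,0,0,0,0.5,0,0,0,0,0,0,0.5,0,0,0,0,0,0,0.5]' 25 >/dev/null;python3 - <<'E'
from station import r
from h import *
st(r);snap(r,"side","j2")
E
```

```text
t 24.65 pos [540.  -26.1 127.5] box [ -6.3 -64.4  60.1] tilt-err [-0.2 -0.1 -0.2] F [-0.6  0.3  1.7] Fbox [0.2 0.2 1.8] w 0.657 j [ 0.39  0.53 -0.64  2.26  1.7   0.45  1.24]
t 24.95 pos [540.1 -26.1 127.5] box [ -6.3 -64.4  60. ] tilt-err [-0.2 -0.1 -0.1] F [-1.6 -0.8  2.5] Fbox [-0.1 -1.1  2.9] w 0.652 j [ 0.39  0.53 -0.64  2.26  1.7   0.45  1.24]
```

View pics/j2.png

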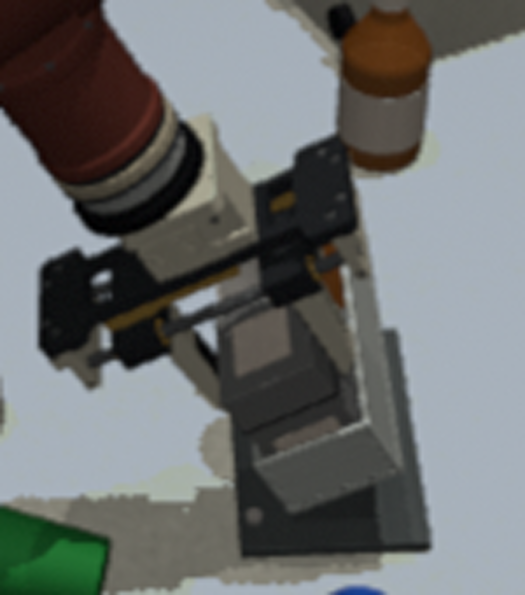

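```bash
python3 -m jog '[0,0,0,0,0,0,0.5,0,0,0,0,0,0,0.5]' 45 >/dev/null; cat >> h.py <<'E'
def lean(d):
    B=np.nan_to_num(tobox(cloud(d)),nan=-999)
    m=(B[...,1]<-90)&(B[...,1]>-106)&(abs(B[...,0])<50)
    q=B[m]
    for z0 in range(50,98,8):
        k=q[(q[:,2]>=z0)&(q[:,2]<z0+8)]
        if len(k):print(z0,len(k),np.percentile(k[:,0],[0,3,97,100]).round(1),np.median(k[:,1]).round(1))
    m=(abs(B[...,1]+62)<24)&(abs(B[...,0]+4)<24)&(B[...,2]>90)&(B[...,2]<106);q=B[m]
    if len(q)>40:print("top z0,slope x,y",np.linalg.lstsq(np.c_[np.ones(len(q)),q[:,0]+3,q[:,1]+62],q[:,2],rcond=None)[0].round(3),len(q))
E
python3 - <<'E'
from station import r
from h import *
st(r);lean(snap(r,"side","j3"))
E
```

```text
t 25.2 pos [540.  -26.1 127.4] box [ -6.4 -64.4  60. ] tilt-err [-0.2 -0.1 -0.1] F [-1.  0.  4.] Fbox [ 1.  -0.2  4. ] w 0.652 j [ 0.39  0.53 -0.64  2.26  1.7   0.45  1.24]
50 87 [-30.7 -29.   26.7  27.9] -97.7
58 83 [-33.1 -30.5  25.8  27.4] -97.6
66 90 [-33.7 -30.3  26.5  27.2] -97.5
74 81 [-31.9 -31.   25.2  26.7] -97.3
82 88 [-33.3 -31.9  25.8  26.3] -97.3
90 119 [-33.9 -32.4  25.   25.7] -96.8
top z0,slope x,y [ 9.8641e+01  4.0000e-02 -1.0000e-03] 360
```

```bash
python3 -m jog '[0,-0.08,0,0,0,0,0.5,0,0,0,0,0,0,0.5,0,0,0,0,0,0,0.5]' 45 >/dev/null; 
python3 - <<'E'
from station import r
from h import *
st(r);lean(snap(r,"side","j4"))
E
```

```text
t 25.55 pos [538.1 -26.  129.7] box [ -7.  -64.7  62.9] tilt-err [-0.2 -0.1 -0.1] F [ 0.3  0.3 -3. ] Fbox [-1.2  0.4 -2.7] w 0.651 j [ 0.39  0.52 -0.64  2.26  1.68  0.45  1.26]
50 87 [-33.3 -32.2  26.6  26.9] -97.9
58 80 [-34.3 -32.   25.7  26.5] -97.9
66 94 [-34.5 -31.5  25.3  26.5] -97.5
74 78 [-34.  -30.4  24.9  25.5] -97.7
82 91 [-33.8 -31.4  25.3  26. ] -97.2
90 91 [-33.5 -32.7  24.7  25.3] -97.2
top z0,slope x,y [ 1.01443e+02  3.00000e-02 -8.00000e-03] 348
```

```bash
python3 -m jog '[0,0,0,0,0,-0.3,0.5,0,0,0,0,0,0,0.5,0,0,0,0,0,0,0.5]' 45 >/dev/null; 
python3 - <<'E'
from station import r
from h import *
st(r);lean(snap(r,"side","j5"))
E
python3 -m jog '[0,0.04,0,0,0,0,0.5,0,0.03,0,0,0,0,0.5,0,0.02,0,0,0,0,0.5,0,0,0,0,0,0,0.5]' 45 >/dev/null; 
python3 - <<'E'
from station import r
from h import *
st(r);lean(snap(r,"side","j6"))
E
```

```text
t 25.9 pos [538.6 -26.  130.1] box [ -6.4 -64.5  63. ] tilt-err [-0.2 -0.1  1.6] F [-0.3  0.4 -2.8] Fbox [-1.6  0.3 -2.4] w 0.651 j [ 0.38  0.51 -0.62  2.23  1.56  0.42  1.38]
50 87 [-31.4 -29.8  26.1  26.7] -97.9
58 89 [-33.3 -30.6  26.2  28. ] -97.5
66 85 [-33.3 -31.4  26.6  27.1] -97.3
74 89 [-33.1 -30.7  26.2  27.2] -97.1
82 80 [-33.  -30.7  26.5  26.7] -97.4
90 90 [-33.  -30.6  26.9  27.4] -97.3
top z0,slope x,y [ 1.01576e+02  6.00000e-03 -3.00000e-03] 364
t 26.35 pos [540.  -26.2 126.7] box [ -6.7 -64.5  59.4] tilt-err [-0.2 -0.1  1.7] F [-0.3  0.6 -2.4] Fbox [-1.5  0.6 -2. ] w 0.655 j [ 0.38  0.52 -0.62  2.23  1.57  0.43  1.37]
50 91 [-32.2 -29.6  26.4  26.7] -97.6
58 89 [-32.8 -29.8  26.1  26.6] -97.2
66 76 [-32.  -30.4  25.6  26.5] -97.6
74 87 [-32.9 -29.1  26.2  26.6] -97.5
82 89 [-33.8 -31.7  26.   26.2] -97.6
90 127 [-32.1 -30.7  25.2  25.8] -96.8
top z0,slope x,y [9.7863e+01 1.1000e-02 4.0000e-03] 371
```

```bash
python3 -m jog '[0.03,0.01,0,0,0,0,0.5,0,0,0,0,0,0,0.5]' 45 >/dev/null; 
python3 - <<'E'
from station import r
from h import *
st(r)
E
python3 -m jog '[0.03,0.01,0,0,0,0,0.5,0,0,0,0,0,0,0.5]' 45 >/dev/null; 
python3 - <<'E'
from station import r
from h import *
st(r)
E
```

```text
t 26.6 pos [539.8 -26.1 126.6] box [ -6.9 -64.4  59.3] tilt-err [-0.2 -0.1  1.6] F [-0.4 -0.1 -0.4] Fbox [-0.5 -0.2 -0.2] w 0.652 j [ 0.38  0.52 -0.62  2.24  1.58  0.43  1.36]
t 26.8 pos [539.7 -26.  126.5] box [ -7.1 -64.4  59.3] tilt-err [-0.2 -0.1  1.5] F [-0.6 -1.1  4.5] Fbox [ 1.8 -1.2  4.1] w 0.651 j [ 0.38  0.52 -0.62  2.24  1.59  0.43  1.35]
```

```bash
python3 -m jog '[0.04,0,0,0,0,0,0.5,0,0,0,0,0,0,0.5]' 45 >/dev/null; 
python3 - <<'E'
from station import r
from h import *
st(r)
E
python3 -m jog '[0.04,0,0,0,0,0,0.5,0,0,0,0,0,0,0.5]' 45 >/dev/null; 
python3 - <<'E'
from station import r
from h import *
st(r);lean(snap(r,"side","j7"))
E
```

```text
t 27.0 pos [538.7 -25.7 126. ] box [ -8.3 -64.2  59.4] tilt-err [-0.2 -0.1  1.4] F [0.6 0.9 5.3] Fbox [2.8 1.  4.5] w 0.655 j [ 0.38  0.52 -0.62  2.24  1.6   0.43  1.34]
t 27.2 pos [537.9 -25.5 125.6] box [ -9.1 -64.2  59.4] tilt-err [-0.2 -0.1  1.4] F [ 0.6 -1.2  6.6] Fbox [ 3.8 -1.1  5.5] w 0.649 j [ 0.38  0.52 -0.62  2.24  1.61  0.43  1.33]
50 82 [-35.  -33.5  23.5  24.5] -97.5
58 86 [-35.  -31.8  23.7  24.4] -97.1
66 80 [-35.3 -33.9  23.   24.6] -97.4
74 91 [-36.5 -33.4  23.2  25. ] -96.9
82 87 [-34.2 -32.4  23.4  24.3] -96.6
90 124 [-37.  -34.3  22.4  23.9] -96.1
top z0,slope x,y [9.7991e+01 3.0000e-03 5.0000e-03] 359
```

```bash
python3 - <<'E'
from h import *
d=load("j7");c=d["color"][140:220,285:365,::-1]
cv2.imwrite("pics/z1.png",cv2.resize(cv2.convertScaleAbs(c,alpha=1.3),None,fx=7,fy=7,interpolation=cv2.INTER_CUBIC))
def px(p):
    q=proj(d,box(p));return tuple(((q-[285,140]+.43)*7).round().astype(int).tolist())
for n,p in dict(dnRout=(-37,-103,45),dnRin=(-33,-99,45),upRout=(37,-103,45),upRin=(33,-99,45),botR=(-37,-103,0)).items(): print(n,px(p))
E
```

```text
dnRout (204, 440)
dnRin (215, 425)
upRout (435, 351)
upRin (421, 346)
botR (272, 524)
```

View pics/z1.png

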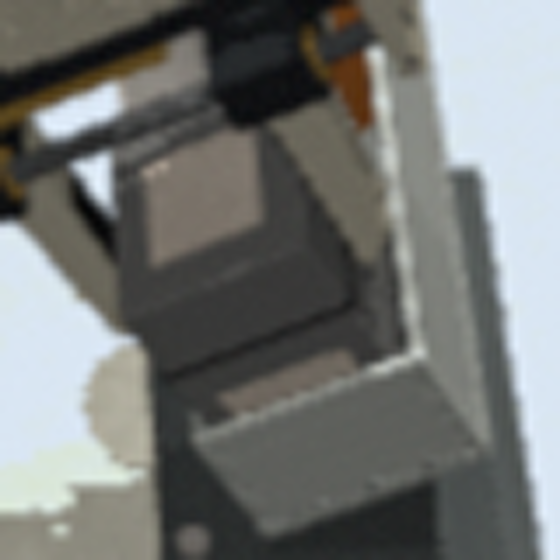

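```bash
python3 -m jog '[0.03,0,0,0,0,0,0.5,0,0,0,0,0,0,0.5]' 45 >/dev/null; 
python3 - <<'E'
from station import r
from h import *
st(r)
E
python3 -m jog '[0.03,0,0,0,0,0,0.5,0,0,0,0,0,0,0.5]' 45 >/dev/null; 
python3 - <<'E'
from station import r
from h import *
st(r);lean(snap(r,"side","j8"));d=load("j8");c=d["color"][140:220,285:365,::-1]
cv2.imwrite("pics/z2.png",cv2.resize(cv2.convertScaleAbs(c,alpha=1.6),None,fx=7,fy=7,interpolation=cv2.INTER_CUBIC))
E
```

```text
t 27.45 pos [537.9 -25.4 125.6] box [ -9.2 -64.2  59.4] tilt-err [-0.2 -0.2  1.3] F [ 2.6 -1.9  7.8] Fbox [ 6.3 -1.3  5.6] w 0.652 j [ 0.38  0.52 -0.62  2.25  1.62  0.43  1.32]
t 27.65 pos [537.8 -25.4 125.6] box [ -9.3 -64.2  59.5] tilt-err [-0.2 -0.2  1.2] F [ 2.6 -0.9  7.7] Fbox [ 6.  -0.4  5.5] w 0.651 j [ 0.38  0.52 -0.62  2.25  1.62  0.43  1.31]
50 84 [-35.5 -34.1  23.6  24. ] -97.4
58 84 [-35.7 -33.6  21.8  23.7] -97.1
66 83 [-34.6 -33.3  23.5  24. ] -97.0
74 87 [-35.9 -33.6  22.8  24.3] -97.0
82 80 [-35.2 -33.9  23.3  23.9] -96.8
90 133 [-36.7 -32.9  23.2  23.8] -96.4
top z0,slope x,y [9.8118e+01 5.0000e-03 2.0000e-03] 356
```

View pics/z2.png

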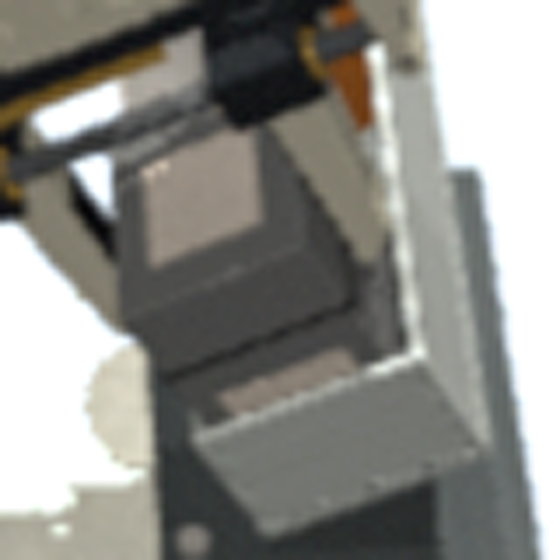

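```bash
python3 -m jog '[0,0,0,0,0,0,0.7,0,0,0,0,0,0,0.75,0,0,0,0,0,0,0.8,0,0,0,0,0,0,0.9]' 10 >/dev/null;python3 - <<'E'
from station import r
from h import *
st(r);lean(snap(r,"side","k1"))
E
```

```text
t 28.1 pos [531.7 -24.5 121.6] box [-16.6 -64.4  58.8] tilt-err [-0.1 -0.1  1.9] F [-0.2  0.8 -0.1] Fbox [-0.3  0.8  0. ] w 0.841 j [ 0.38  0.53 -0.62  2.26  1.62  0.43  1.31]
50 85 [-36.1 -33.4  24.   24.4] -97.5
58 80 [-33.9 -31.6  23.9  24.3] -97.2
66 91 [-35.  -33.2  23.4  24.1] -97.1
74 84 [-34.7 -32.1  23.6  24.8] -97.3
82 89 [-33.7 -33.3  23.3  23.9] -97.4
90 124 [-36.6 -34.5  23.   23.5] -96.5
top z0,slope x,y [9.7959e+01 1.0000e-02 6.0000e-03] 360
```

```bash
python3 -m jog '[-0.15,0,0,0,0,0,1,0,-0.1,0,0,0,0,1,0,-0.6,0,0,0,0,1,0,-0.9,0,0,0,0,1,0,-0.9,0,0,0,0,1,0,-0.3,0,0,0,0,1,0,0,0,0,0,0,1]' >/dev/null;python3 - <<'E'
from station import r
from h import *
st(r);d=snap(r,"side","k2");lean(d)
circ(d,85,-26.5,33,3.5,-36,30);circ(d,96,32,100,3.5)
snap(r,"top","k3",230,400,120,260)
E
```

```text
t 28.85 pos [489.2 -15.8 226.8] box [ -5.5 -64.1 172.1] tilt-err [-0.2 -0.1  1.5] F [ 0.5 -0.6 -0.5] Fbox [ 0.3 -0.5 -0.7] w 0.999 j [ 0.56  0.27 -0.81  2.22  0.94  0.46  1.95]
50 87 [-36.  -34.2  23.3  24.4] -97.3
58 83 [-34.1 -31.6  23.6  24.6] -96.8
66 82 [-35.6 -33.7  23.1  24.3] -97.0
74 90 [-34.9 -33.3  23.1  23.7] -97.0
82 87 [-35.5 -33.6  22.3  23.3] -97.1
90 126 [-37.  -34.4  23.1  24.2] -96.1
top z0,slope x,y [ 9.7966e+01  0.0000e+00 -6.0000e-03] 372
78 [-5.6  6. ] 31.0 xmin/max -35.8 24.5 ymin/max [-15.9 -14.8  32.9  33. ] z 84.5
176 [-6.  64.9] 28.6 xmin/max -30.5 22.5 ymin/max [36.5 38.5 90.4 92.5] z 95.8
```

View pics/k2.png

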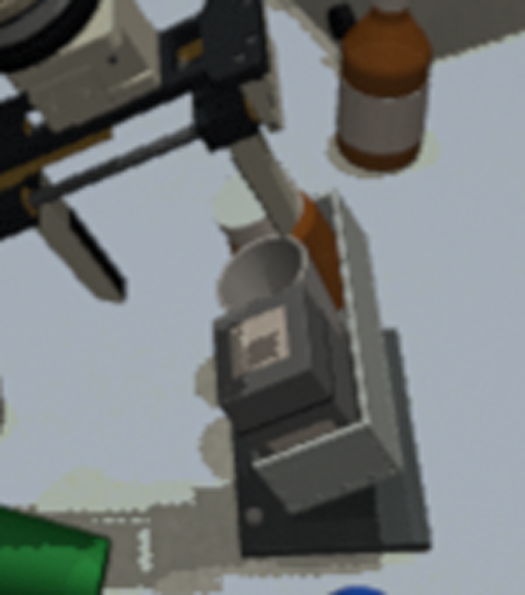

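View pics/k3.png

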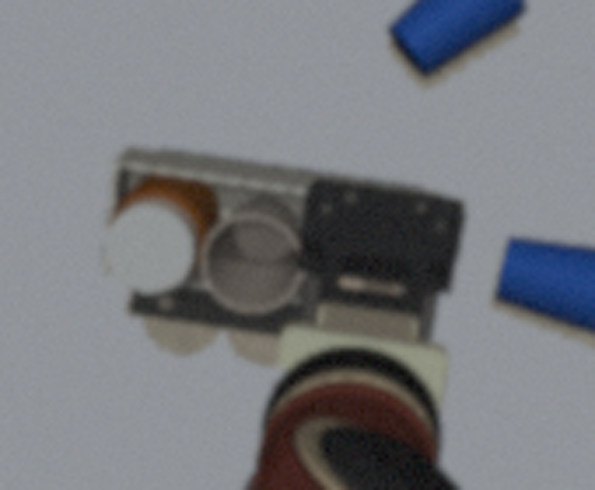

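```bash
python3 - <<'E'
from h import *
for n in("k2","k3","side0","top0"):
    B=np.nan_to_num(tobox(cloud(load(n))),nan=-999).reshape(-1,3)
    f=lambda x,y,rx,lo,hi:B[(np.hypot(B[:,0]-x,B[:,1]-y)<rx)&(B[:,2]>lo)&(B[:,2]<hi)]
    a=f(-5,-62,22,88,108);b=f(-5,66,20,88,106);c=B[(abs(B[:,2])<8)&(abs(B[:,0])<25)&(abs(B[:,1])<95)]
    print(n,"module",len(a),np.median(a[:,2]) if len(a) else 0,"cap",len(b),np.median(b[:,2]),"floor",len(c),np.median(c[:,2]))
    for zlo,zhi in((43,47),):
        e=B[(abs(B[:,2]-45)<3)&(abs(B[:,1])<98)&(abs(B[:,0]-35)<6)];print("  uprim",np.median(e[:,2:],0),len(e))
E
```

```text
k2 module 251 98.14829066006418 cap 98 95.82609874983336 floor 26 1.7170411772467224
  uprim [44.65944689] 133
k3 module 40 97.39912414544179 cap 280 95.67977689615297 floor 284 2.8628093498134946
  uprim [44.98452745] 85
side0 module 0 0 cap 165 96.02417559394485 floor 171 0.5582779194131161
  uprim [44.53114026] 133
top0 module 0 0 cap 281 95.7419417878773 floor 894 0.2015803895538746
  uprim [44.6788507] 150
```

```bash
python3 -m jog '[0.06,0.4,0,0,0,0.25,0,0.06,0.4,0,0,0,0,0,0,0.5,0,0,0,0,0,0,0.2,0,0,0,0,0,0,0,0,0,0,0,0,0,0,0,0,0,0,0]' 10 >/dev/null;python3 - <<'E'
from station import r
from h import *
st(r)
E
```

```text
t 29.55 pos [512.3 -20.4 169.1] box [-11.7 -64.1 110. ] tilt-err [-0.1 -0.1  0.3] F [-0.1  0.1 -0. ] Fbox [-0.1  0.1 -0. ] w 0.533 j [ 0.36  0.39 -0.59  2.27  1.41  0.37  1.49]
```

```bash
python3 -m jog '[-0.1,0,0,0,0,0,0,0,0,0,0,0,0,0,0,0,0,0,0,0,0,0,0,0,0,0,0,0,0,0.1,0,0,0,0,0,0,0.1,0,0,0,0,0,0,0,0,0,0,0,0]' 10 >/dev/null;python3 - <<'E'
from station import r
from h import *
st(r)
E
python3 -m jog '[0,0.06,0,0,0,0,0,0,0,0,0,0,0,0]'>/dev/null;python3 - <<'E'
from station import r
from h import *
st(r)
E
python3 -m jog '[0,0.03,0,0,0,0,0,0,0,0,0,0,0,0]'>/dev/null;python3 - <<'E'
from station import r
from h import *
st(r)
E
```

```text
t 30.25 pos [520.  -22.2 164.4] box [ -7.  -64.5 102.3] tilt-err [-0.2 -0.1  0.2] F [-0.3  0.6 -0.6] Fbox [-0.6  0.6 -0.3] w 0.009 j [ 0.36  0.41 -0.58  2.26  1.44  0.37  1.47]
t 30.45 pos [521.1 -22.3 162.6] box [ -6.8 -64.3 100.1] tilt-err [-0.2 -0.1  0.2] F [-0.1  0.3 -0.3] Fbox [-0.3  0.3 -0.2] w 0.004 j [ 0.35  0.41 -0.58  2.26  1.45  0.38  1.46]
t 30.65 pos [521.7 -22.5 161.8] box [ -6.7 -64.4  99.1] tilt-err [-0.2 -0.1  0.2] F [-0.1  0.1  0.3] Fbox [0.1 0.1 0.3] w 0.006 j [ 0.35  0.41 -0.58  2.26  1.46  0.38  1.45]
```

```bash
for i in 1 2 3; do python3 -m jog '[0,0.03,0,0,0,0,0]'>/dev/null;python3 - <<'E'
from station import r
from h import *
st(r)
E
done
```

```text
t 30.75 pos [522.3 -22.5 160.9] box [ -6.6 -64.3  98. ] tilt-err [-0.2 -0.1  0.2] F [-0.1 -0.3  0.3] Fbox [ 0.1 -0.4  0.3] w 0.0 j [ 0.35  0.42 -0.58  2.26  1.47  0.38  1.44]
t 30.85 pos [523.5 -22.8 160.7] box [ -5.6 -64.3  97.3] tilt-err [-0.2 -0.1  0. ] F [-13.    1.3  19.4] Fbox [-2.4 -1.2 23.3] w 0.007 j [ 0.35  0.42 -0.57  2.26  1.48  0.38  1.44]
t 30.95 pos [523.6 -22.7 160.7] box [ -5.6 -64.3  97.2] tilt-err [-0.2 -0.1 -0.1] F [-16.9   0.1  29.4] Fbox [-0.9 -3.2 33.7] w 0.002 j [ 0.35  0.42 -0.57  2.26  1.48  0.38  1.43]
```

```bash
python3 -m jog '[0,-0.3,0,0,0,0,0,0,-0.9,0,0,0,0,0.5,0,-0.9,0,0,0,0,1,0,-0.5,0,0,0,0,1,0,0,0,0,0,0,1]' 20 >/dev/null;python3 - <<'E'
from station import r
from h import *
st(r);d=snap(r,"side","l1");lean(d);plan(r,[454,-320,200],down(134))
E
```

```text
t 31.45 pos [478.7 -13.8 248.7] box [ -4.6 -64.2 196.4] tilt-err [-0.2 -0.2 -0.1] F [0.9 0.8 0.8] Fbox [1.1 0.9 0.3] w 0.303 j [ 0.56  0.2  -0.79  2.23  0.84  0.44  2.04]
50 85 [-35.3 -33.   23.6  24.4] -97.3
58 84 [-34.6 -33.7  24.2  24.9] -97.4
66 84 [-35.  -33.1  23.4  24.4] -97.3
74 88 [-35.7 -32.6  23.6  24.6] -97.1
82 85 [-36.  -33.4  22.8  24. ] -97.0
90 124 [-36.2 -33.9  22.7  24.2] -96.5
top z0,slope x,y [9.8021e+01 8.0000e-03 1.0000e-03] 374
N 9 row [-0.287, 0.198, 0.806] [0.154, 0.628, -0.504] | total P [ -9.5  59.5 304.2] w [  8.3  33.9 -27.2]
```

```bash
python3 -m jog '[-0.29,0.2,0.8,0.15,0.63,-0.5,1,-0.29,0.2,0.8,0.15,0.63,-0.5,1,-0.29,0.2,0.8,0.15,0.63,-0.5,1,-0.29,0.2,0.8,0.15,0.63,-0.5,1,-0.29,0.2,0.8,0.15,0.63,-0.5,1,-0.29,0.2,0.8,0.15,0.63,-0.5,1,-0.29,0.2,0.8,0.15,0.63,-0.5,1,-0.29,0.2,0.8,0.15,0.63,-0.5,1,-0.29,0.2,0.8,0.15,0.63,-0.5,1,0,0,0,0,0,0,1,0,0,0,0,0,0,1]' 20 >/dev/null;python3 - <<'E'
from station import r
from h import *
st(r);plan(r,[454,-320,140],down(134))
d=snap(r,"side","m1",260,400,270,400,4)
W=np.nan_to_num(cloud(d),nan=-999);m=(np.hypot(W[...,0]-454,W[...,1]+320)<50)&(abs(W[...,2]-85)<6);q=W[m];print(cv2.minEnclosingCircle(q[:,:2].astype(np.float32)),len(q))
E
```

```text
t 32.6 pos [ 455.6 -318.7  195.7] box [   2.3 -367.8  132.7] tilt-err [ -8.3 -34.3  27.3] F [0.1 1.5 0.2] Fbox [-0.   1.5  0.3] w 0.997 j [ 1.02  0.58 -0.71  1.71  0.43  1.01  2.49]
N 2 row [0.0, 0.696, 0.027] [0.012, -0.006, 0.018] | total P [-0.  55.6  2.2] w [ 0.1 -0.1  0.2]
((454.3789978027344, -321.1011047363281), 31.49578094482422) 297
```

View pics/m1.png

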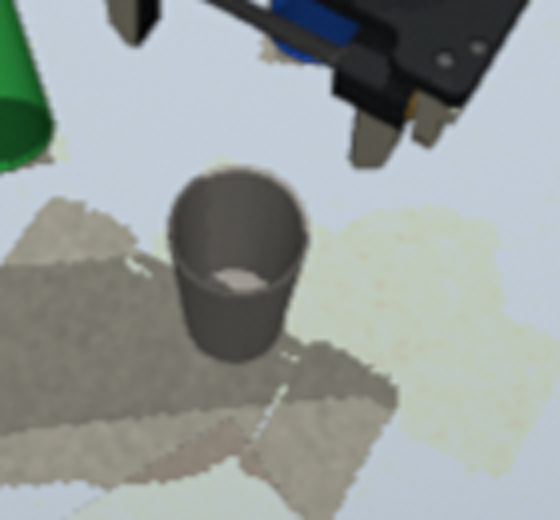

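```bash
python3 -m jog '[0,0.8,0.05,0,0,0,1,0,0.8,0,0,0,0,1,0,0.8,0,0,0,0,1,0,0.5,0,0,0,0,1,0,0.2,0,0,0,0,1,0,0,0,0,0,0,1,0,0,0,0,0,0,1]' 20 >/dev/null;python3 - <<'E'
from station import r
from h import *
st(r);plan(r,[454,-320,64],down(134))
E
```

```text
t 33.35 pos [ 456.3 -318.6   75.1] box [ -53.8 -367.6   25.9] tilt-err [ -8.3 -34.1  27. ] F [0.2 0.8 0.3] Fbox [0.1 0.8 0.2] w 1.002 j [ 0.95  0.73 -0.61  1.84  0.58  0.76  2.37]
N 1 row [0.015, 0.277, 0.066] [0.043, 0.02, -0.012] | total P [ 0.6 11.1  2.6] w [ 0.3  0.1 -0.1]
```

```bash
python3 -m jog '[0.01,0.27,0.06,0.03,0,0,1,0,0,0,0,0,0,0.8,0,0,0,0,0,0,0.5,0,0,0,0,0,0,0.5,0,0,0,0,0,0,0.5,0,0,0,0,0,0,0.5]' 20 >/dev/null;python3 - <<'E'
from station import r
from h import *
st(r);plan(r,[454,-320,64],down(134))
E
python3 -m jog '[0,0,0,0,0,0,0.5,0,0,0,0,0,0,0.5]' 30 >/dev/null;python3 - <<'E'
from station import r
from h import *
st(r)
E
```

```text
t 33.95 pos [ 453.2 -320.4   63.4] box [ -61.6 -370.    16.8] tilt-err [ -8.5 -34.2  27.1] F [-0.8  1.   0.7] Fbox [-0.6  0.9  1. ] w 0.641 j [ 0.94  0.74 -0.59  1.85  0.59  0.73  2.36]
N 1 row [-0.005, -0.015, -0.021] [0.006, 0.005, 0.004] | total P [-0.2 -0.6 -0.9] w [0. 0. 0.]
t 34.15 pos [ 453.3 -320.4   63.4] box [ -61.6 -369.9   16.8] tilt-err [ -8.5 -34.2  27.1] F [-0.2  0.1  1.4] Fbox [0.5 0.1 1.4] w 0.638 j [ 0.94  0.74 -0.59  1.85  0.59  0.73  2.36]
```

```bash
python3 -m jog '[0,-0.3,0,0,0,0,0.5,0,-0.9,0,0,0,0,0.5,0,-0.9,0,0,0,0,0.5,0,-0.9,0,0,0,0,0.5,0,-0.9,0,0,0,0,0.5,0,0,0,0,0,0,0.5]' 30 >/dev/null;python3 - <<'E'
from station import r
from h import *
st(r);plan(r,box([-5,7,185]),RT,11)
E
```

```text
t 34.75 pos [ 456.3 -321.2  224.8] box [  17.  -370.1  157.9] tilt-err [ -8.5 -34.1  26.5] F [ 1.6  0.6 -1.2] Fbox [ 0.7  0.9 -1.8] w 0.639 j [ 1.04  0.55 -0.73  1.68  0.41  1.06  2.52]
N 11 row [0.346, -0.09, -0.8] [-0.129, -0.517, 0.402] | total P [ 241.8  -15.  -291.1] w [ -8.5 -34.1  26.5]
```

```bash
python3 -m jog '[0,-0.5,0,0,0,0,0.5,0.35,-0.09,-0.8,-0.13,-0.52,0.4,0.5,0.35,-0.09,-0.8,-0.13,-0.52,0.4,0.5,0.35,-0.09,-0.8,-0.13,-0.52,0.4,0.5,0.35,-0.09,-0.8,-0.13,-0.52,0.4,0.5,0.35,-0.09,-0.8,-0.13,-0.52,0.4,0.5,0.35,-0.09,-0.8,-0.13,-0.52,0.4,0.5,0.35,-0.09,-0.8,-0.13,-0.52,0.4,0.5,0.35,-0.09,-0.8,-0.13,-0.52,0.4,0.5,0.35,-0.09,-0.8,-0.13,-0.52,0.4,0.5,0.35,-0.09,-0.8,-0.13,-0.52,0.4,0.5,0.35,-0.09,-0.8,-0.13,-0.52,0.4,0.5,0,0,0,0,0,0,0.5,0,0,0,0,0,0,0.5]' 30 >/dev/null;python3 - <<'E'
from station import r
from h import *
st(r);plan(r,box([-5,7,178]),RT)
E
```

```text
t 36.15 pos [491.   57.5 253.5] box [ -3.8   8.2 201.4] tilt-err [0.3 0.2 0.8] F [ 0.  -0.4 -2.2] Fbox [-0.9 -0.4 -2. ] w 0.638 j [ 0.36  0.23 -0.79  2.17  0.86  0.56  1.88]
N 1 row [0.021, 0.586, 0.032] [0.053, 0.035, 0.132] | total P [ 0.8 23.4  1.3] w [0.3 0.2 0.8]
```

```bash
python3 -m jog '[0.02,0.4,0.03,0.05,0.03,0.13,0.5,0,0.3,0,0,0,0,0.5,0,0,0,0,0,0,0.5,0,0,0,0,0,0,0.5]' 30 >/dev/null;python3 - <<'E'
from station import r
from h import *
st(r);d=snap(r,"side","n1",260,370,80,210,4.5);snap(r,"top","n2",230,400,120,260)
B=np.nan_to_num(tobox(cloud(d)),nan=-999)
T=tobox(r.state()["tool_pos"]);print(T)
m=(abs(B[...,2]-(T[2]+21))<5)&(abs(B[...,0]-T[0])<33)&(abs(B[...,1]-T[1])<38);q=B[m];print("out rim",len(q),np.percentile(q[:,:2],[0,1,99,100],axis=0).round(1).T, cv2.minEnclosingCircle(q[:,:2].astype(np.float32)))
circ(d,85,-26.5,33,3.5,-36,30)
lean(d)
E
```

```text
t 36.55 pos [504.1  52.  228.7] box [ -3.2   5.3 173. ] tilt-err [-0.1 -0.3 -0. ] F [ 1.1  0.2 -1.4] Fbox [ 0.2  0.4 -1.7] w 0.641 j [ 0.29  0.29 -0.72  2.19  1.02  0.52  1.72]
[ -2.76390003   5.99113494 173.61300352]
out rim 207 [[-35.6 -35.1  28.2  29.9]
 [-27.  -26.9  35.8  36.2]] ((-2.959510326385498, 4.131068229675293), 33.68580627441406)
52 [-6.6  5.2] 30.7 xmin/max -35.7 24.1 ymin/max [-17.4 -15.5  29.   29.1] z 84.6
50 84 [-35.4 -32.9  23.3  24.1] -97.1
58 84 [-34.6 -32.6  22.9  23.5] -97.1
66 87 [-34.4 -33.1  23.9  24.4] -97.1
74 85 [-35.2 -32.6  23.   23.8] -97.2
82 84 [-35.5 -34.   22.8  24. ] -96.8
90 132 [-35.9 -34.1  23.   24.1] -96.2
top z0,slope x,y [ 9.7994e+01  1.0000e-02 -8.0000e-03] 382
```

View pics/n1.png

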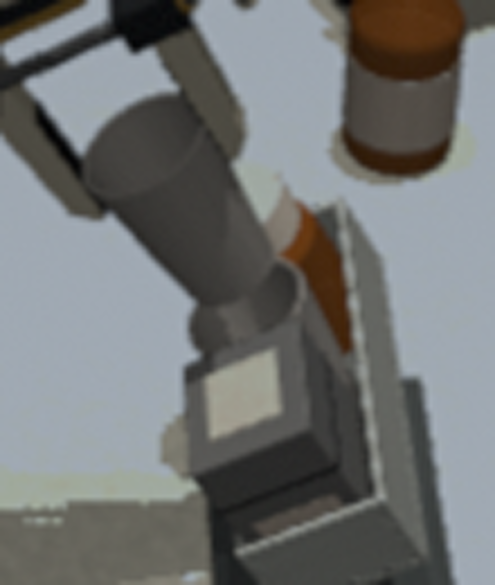

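View pics/n2.png

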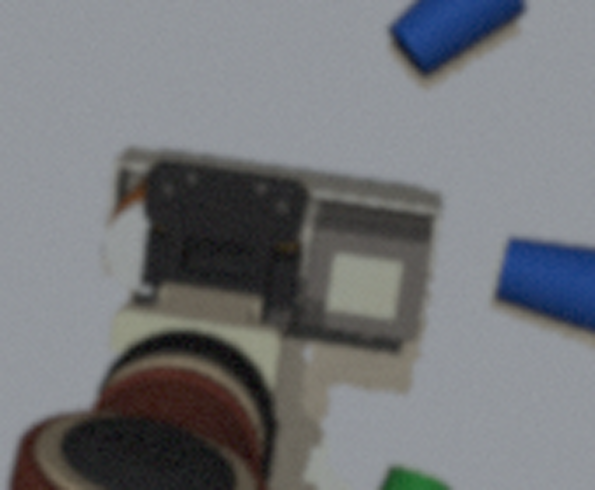

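```bash
python3 - <<'E'
from h import *
from scipy.optimize import least_squares
d=load("k2");B=tobox(cloud(d)).reshape(-1,3);B=B[np.isfinite(B).all(1)]
m=(abs(B[:,2]-85)<2.5)&(B[:,1]>-24)&(B[:,1]<40)&(B[:,0]>-37)&(B[:,0]<26);q=B[m]
f=least_squares(lambda p:np.hypot(q[:,0]-p[0],q[:,1]-p[1])-29.5,[-6,5],loss="soft_l1");print("in k2",f.x,len(q),np.percentile(q[:,1],[0,99,100]))
d=load("n1");B=tobox(cloud(d)).reshape(-1,3);B=B[np.isfinite(B).all(1)]
for z0 in range(112,196,8):
    k=B[(B[:,2]>z0)&(B[:,2]<z0+8)&(abs(B[:,0]+3)<(24+(z0-108)*.1+4))&(abs(B[:,1]-4)<40)]
    if len(k):
        g=k[(abs(k[:,1]-4)<30)]
        rr=22.5+.1*(z0+4-109.5)
        w=[-3,4]
        f=least_squares(lambda p:np.hypot(k[:,0]-p[0],k[:,1]-p[1])-rr,[-3,4],loss="soft_l1",f_scale=1.5);print(z0,len(k),np.percentile(k[:,0],[1,99]).round(1),k[:,1].min().round(1),f.x.round(1),"rr",round(rr,1))
E
```

```text
in k2 [-6.01474716  4.89076456] 88 [-15.93993577  39.3828979   39.74481399]
112 63 [-20.7  21.3] -19.9 [-1.3  5.3] rr 23.1
120 62 [-22.9  22.6] -22.4 [-1.4  5.3] rr 23.9
128 67 [-16.8  23.4] -20.9 [-1.2  5.4] rr 24.8
136 66 [-19.5  24.2] -22.1 [-1.5  5.3] rr 25.6
144 76 [-19.9  25.3] -23.2 [-1.3  5.4] rr 26.4
152 86 [-20.9  26. ] -24.9 [-1.2  5.1] rr 27.1
160 131 [-23.5  26.6] -24.8 [-0.1  4. ] rr 27.9
168 170 [-35.   27.3] -26.2 [-1.   3.7] rr 28.8
176 182 [-35.9  30.4] -26.3 [-0.9  3.3] rr 29.6
184 212 [-36.6  30.7] -27.0 [-0.8  3.1] rr 30.4
192 150 [-38.3  31.5] -26.9 [-0.1  4.1] rr 31.1
```

```bash
python3 -m jog '[0.11,0,0,0,0,0,0.5,0,0.25,0,0,0,0,0.5,0,0.25,0,0,0,0,0.5,0,0,0,0,0,0,0.5,0,0,0,0,0,0,0.5]' 30 >/dev/null;python3 - <<'E'
from station import r
from h import *
from scipy.optimize import least_squares
st(r);d=snap(r,"side","n3",260,370,80,210,4.5)
T=tobox(r.state()["tool_pos"])
B=tobox(cloud(d)).reshape(-1,3);B=B[np.isfinite(B).all(1)]
for z0 in range(102,135,8):
    k=B[(B[:,2]>z0)&(B[:,2]<z0+8)&(abs(B[:,0]+6)<32)&(abs(B[:,1]-4)<32)]
    rr=22.5+.1*(z0+4-(T[2]-64))
    f=least_squares(lambda p:np.hypot(k[:,0]-p[0],k[:,1]-p[1])-rr,[-6,4],loss="soft_l1",f_scale=1.5);print(z0,len(k),f.x.round(1))
E
```

```text
t 37.15 pos [509.3  52.4 209.5] box [ -7.7   6.7 153.7] tilt-err [ 0.  -0.1 -0.1] F [ 0.3  0.1 -1.7] Fbox [-0.6  0.2 -1.7] w 0.64 j [ 0.24  0.32 -0.67  2.21  1.13  0.5   1.61]
102 70 [-6.   6.6]
110 63 [-5.9  6.8]
118 69 [-5.5  7. ]
126 66 [-5.8  7. ]
134 89 [-5.4  6.5]
```

View pics/n3.png

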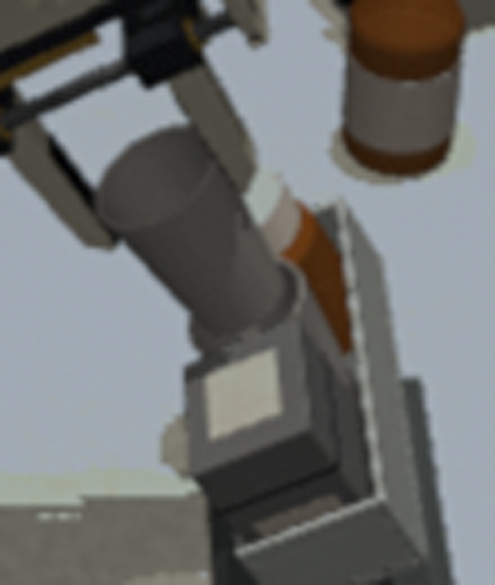

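```bash
python3 -m jog '[0,0.1,0.035,0,0,0,0.5,0,0.2,0,0,0,0,0.5,0,0.2,0,0,0,0,0.5,0,0,0,0,0,0,0.5]' 30 >/dev/null;python3 - <<'E'
from station import r
from h import *
st(r)
E
python3 -m jog '[0,0.2,0,0,0,0,0.5,0,0.1,0,0,0,0,0.5,0,0,0,0,0,0,0.5]' 30 >/dev/null;python3 - <<'E'
from station import r
from h import *
st(r)
E
```

```text
t 37.6 pos [518.5  48.7 191.1] box [ -7.8   4.8 132.9] tilt-err [-0.  -0.2 -0. ] F [-0.   0.8 -1.1] Fbox [-0.7  0.8 -0.9] w 0.641 j [ 0.21  0.37 -0.63  2.22  1.23  0.48  1.52]
t 37.9 pos [524.   47.9 180.9] box [ -7.7   5.1 121.3] tilt-err [ 0.  -0.1 -0.1] F [-0.7 -0.  -1.5] Fbox [-1.3 -0.2 -1. ] w 0.639 j [ 0.2   0.39 -0.61  2.22  1.29  0.47  1.47]
```

```bash
python3 -m jog '[0,0.15,0,0,0,0,0.5,0,0.1,0,0,0,0,0.5,0,0,0,0,0,0,0.5]' 30 >/dev/null;python3 - <<'E'
from station import r
from h import *
st(r)
E
python3 -m jog '[0,0.1,0,0,0,0,0.5,0,0.05,0,0,0,0,0.5,0,0,0,0,0,0,0.5]' 30 >/dev/null;python3 - <<'E'
from station import r
from h import *
st(r)
E
python3 -m jog '[0,0.1,0,0,0,0,0.5,0,0,0,0,0,0,0.5]' 30 >/dev/null;python3 - <<'E'
from station import r
from h import *
st(r)
E
```

```text
t 38.2 pos [528.7  47.  172.1] box [ -7.6   5.1 111.2] tilt-err [ 0.  -0.1 -0.1] F [-0.4 -0.4 -1.8] Fbox [-1.1 -0.5 -1.5] w 0.641 j [ 0.19  0.41 -0.59  2.22  1.34  0.47  1.42]
t 38.5 pos [531.4  46.7 166.7] box [ -7.7   5.3 105.2] tilt-err [ 0.  -0.1 -0.1] F [ 0.5 -0.4 -2.3] Fbox [-0.6 -0.3 -2.3] w 0.64 j [ 0.18  0.42 -0.58  2.22  1.37  0.46  1.39]
t 38.7 pos [533.2  46.2 163. ] box [ -7.8   5.2 101.1] tilt-err [ 0.  -0.1 -0.1] F [ 0.3 -0.4 -1. ] Fbox [-0.2 -0.3 -1.1] w 0.642 j [ 0.18  0.43 -0.57  2.22  1.39  0.46  1.37]
```

```bash
for i in 1 2 3 4 5; do python3 -m jog '[0,0.04,0,0,0,0,0.5,0,0,0,0,0,0,0.5]'>/dev/null;python3 - <<'E'
from station import r
from h import *
s=r.state();f=s["ft_force"]@RB;print(s["time"],tobox(s["tool_pos"]).round(1),f.round(1),s["gripper_width"].round(3))
E
done
```

```text
Traceback (most recent call last):
AttributeError: 'float' object has no attribute 'round'
Traceback (most recent call last):
AttributeError: 'float' object has no attribute 'round'
Traceback (most recent call last):
AttributeError: 'float' object has no attribute 'round'
Traceback (most recent call last):
AttributeError: 'float' object has no attribute 'round'
Traceback (most recent call last):
AttributeError: 'float' object has no attribute 'round'
```

```bash
python3 - <<'E'
from station import r
from h import *
st(r);snap(r,"side","o1",260,370,80,210,4.5)
E
```

```text
t 39.7 pos [536.9  45.5 156.2] box [-7.7  5.2 93.3] tilt-err [ 0.  -0.1 -0.1] F [-1.7  0.2 -1.5] Fbox [-2.1 -0.2 -0.5] w 0.642 j [ 0.17  0.45 -0.56  2.22  1.43  0.46  1.34]
```

View pics/o1.png

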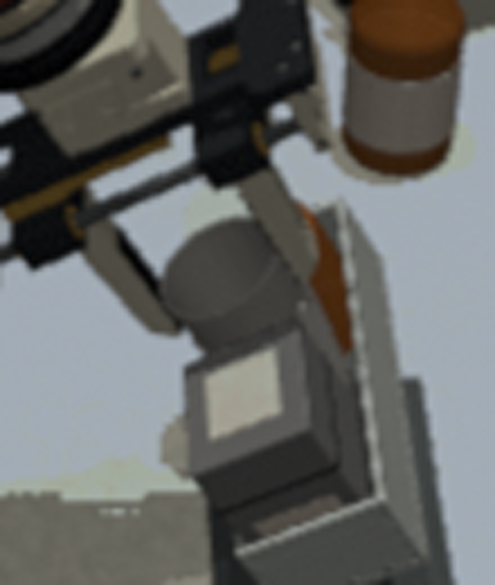

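```bash
cat > p.py <<'E'
from station import r
from h import *
s=r.state();f=s["ft_force"]@RB;print(round(s["time"],2),tobox(s["tool_pos"]).round(1),f.round(1),round(s["gripper_width"],3))
E
for i in 1 2; do python3 -m jog '[0,0.02,0,0,0,0,0.5,0,0,0,0,0,0,0.5]'>/dev/null;python3 p.py; done
```

```text
39.95 [-7.5  5.3 92.6] [-1.9  0.2 -1.3] 0.639
40.15 [-7.7  5.3 91.8] [-2.8  1.2  0.6] 0.641
```

```bash
for i in 1 2; do python3 -m jog '[0,0.015,0,0,0,0,0.5,0,0,0,0,0,0,0.5]'>/dev/null;python3 p.py; done
```

```text
40.35 [-7.7  5.3 91.2] [-2.7  0.8  0.2] 0.643
40.55 [-7.8  5.4 90.6] [-2.8  1.   0.6] 0.638
```

```bash
for i in 1 2; do python3 -m jog '[0,0.015,0,0,0,0,0.5,0,0,0,0,0,0,0.5]'>/dev/null;python3 p.py; done
```

```text
40.75 [-7.9  5.4 90. ] [-3.5 -0.4  2.1] 0.642
40.95 [-7.9  5.4 89.4] [-4.2  0.1  3.2] 0.642
```

```bash
python3 -m jog '[0.02,0.015,0,0,0,0,0.5,0,0,0,0,0,0,0.5]'>/dev/null;python3 p.py; python3 -m jog '[0.01,0.015,0,0,0,0,0.5,0,0,0,0,0,0,0.5]'>/dev/null;python3 p.py
```

```text
41.15 [-8.2  5.7 89. ] [-3.9  1.6  4.3] 0.642
41.35 [-8.4  6.1 88.9] [-3.2  1.4  7.7] 0.639
```

```bash
python3 -m jog '[0,0.006,0,0,0,0,0.5,0,0,0,0,0,0,0.5]'>/dev/null;python3 p.py; python3 - <<'E'
from station import r
from h import *
snap(r,"side","q1",260,370,80,210,4.5)
E
```

```text
41.55 [-8.4  6.1 88.8] [-4.9 -0.2 10.2] 0.638
```

View pics/q1.png

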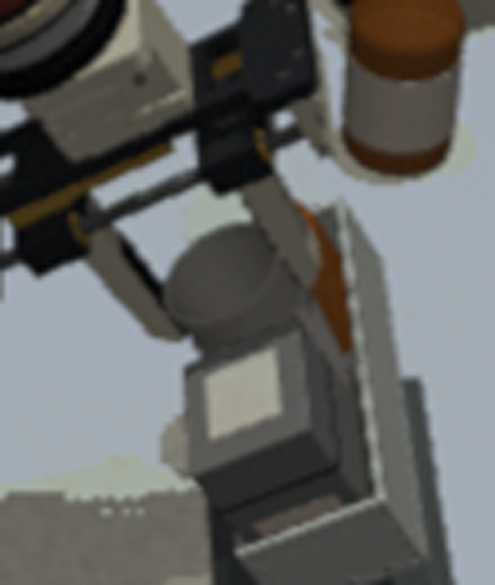

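```bash
cat > rim.py <<'E'
from h import *
import sys
from scipy.optimize import least_squares
def rim(n,z0=113):
    d=load(n);B=np.nan_to_num(tobox(cloud(d)),nan=-999)
    # highest points near the circle
    q=B[(abs(np.hypot(B[...,0]+6,B[...,1]-5)-29.5)<4)&(B[...,2]>95)&(B[...,2]<125)]
    for a in range(-180,180,45):
        t=np.degrees(np.arctan2(q[:,1]-5,q[:,0]+6));k=q[(t>=a)&(t<a+45)]
        if len(k)>5:print(a,len(k),np.percentile(k[:,2],[80,95,100]).round(1))
    q=B[(abs(B[...,2]-z0)<3)&(abs(B[...,0]+6)<36)&(abs(B[...,1]-5)<36)]
    f=least_squares(lambda p:np.hypot(q[:,0]-p[0],q[:,1]-p[1])-29.5,[-6,5],loss="soft_l1");print(n,"centre",f.x.round(1),len(q))
for n in sys.argv[1:]:rim(n)
E
python3 rim.py q1
```

```text
-180 41 [116.  121.1 121.5]
-135 50 [108.8 111.2 112.8]
-90 70 [109.8 111.  112.6]
-45 52 [110.6 116.  121.8]
0 8 [107.3 110.5 111.5]
45 49 [109.6 111.5 112.2]
90 63 [110.1 111.6 112.1]
135 61 [111.2 121.1 124.4]
q1 centre [-6.   4.2] 95
```

```bash
python3 -m jog '[0,0,0,0,0,0,0.7,0,0,0,0,0,0,0.8,0,0,0,0,0,0,0.9,0,0,0,0,0,0,1,0,0,0,0,0,0,1]' 10 >/dev/null;python3 p.py; python3 -m jog '[0,-0.15,0,0,0,0,1,0,-0.5,0,0,0,0,1,0,-0.9,0,0,0,0,1,0,-0.9,0,0,0,0,1,0,-0.9,0,0,0,0,1,0,0,0,0,0,0,1]'>/dev/null;python3 p.py; python3 - <<'E'
from station import r
from h import *
d=snap(r,"side","r1",260,370,80,210,4.5);lean(d);circ(d,96,32,100,3.5)
E
python3 rim.py r1
```

```text
42.1 [-8.   5.  87.8] [-0.4 -0.2 -0.6] 0.98
42.7 [ -6.8   6.9 225.9] [ 0.8  0.8 -0. ] 1.0
50 86 [-35.4 -33.7  23.6  24.8] -97.1
58 78 [-35.1 -33.2  23.3  23.6] -97.0
66 92 [-35.6 -33.7  23.1  24.7] -97.2
74 82 [-35.5 -32.8  23.7  23.9] -96.8
82 86 [-35.1 -33.   23.1  23.6] -96.9
90 124 [-36.7 -34.7  23.1  24.2] -96.3
top z0,slope x,y [9.7911e+01 1.1000e-02 7.0000e-03] 378
265 [-7.5 61.8] 31.9 xmin/max -29.7 22.7 ymin/max [32.  33.3 91.6 92.7] z 95.8
-180 13 [109.7 112.4 112.8]
-135 58 [109.5 111.3 111.8]
-90 56 [110.3 112.6 113.8]
-45 9 [112.5 113.4 113.8]
45 22 [111.3 112.7 112.9]
90 77 [109.4 112.  113.1]
135 55 [107.3 111.2 112.7]
r1 centre [-10.8   4.1] 83
```

View pics/r1.png

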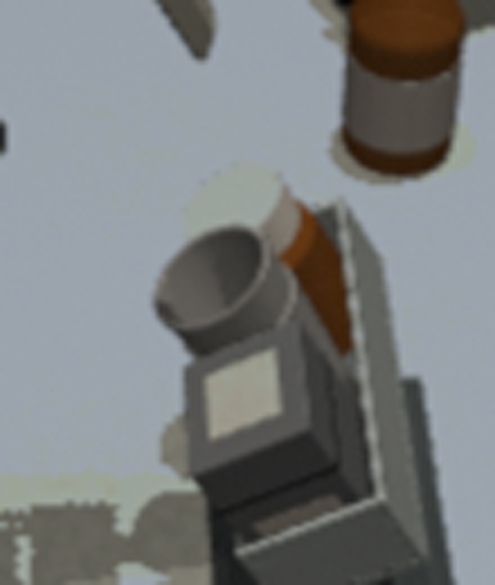

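```bash
python3 -m jog '[0,-0.9,0,0,0,0,1,0,-0.5,0.8,0,0,0,1,0,0,0.8,0,0,0,1,0,0,0.8,0,0,0,1,0,0,0.8,0,0,0,1,0,0,0,0,0,0,1,0,0,0,0,0,0,1,0,0,0,0,0,0,1]'>/dev/null;python3 p.py; python3 - <<'E'
from station import r
from h import *
from scipy.optimize import least_squares
for n,cam,a in(("s1","side",(260,370,80,210,4.5)),("s2","top",(230,400,120,260,3.5))):
    d=snap(r,cam,n,*a)
    B=np.nan_to_num(tobox(cloud(d)),nan=-999)
    q=B[(B[...,2]>100)&(B[...,2]<118)&(np.hypot(B[...,0]+9,B[...,1]-5)<38)]
    th=np.degrees(np.arctan2(q[:,1]-5,q[:,0]+9));top=[]
    for t in range(-180,180,20):
        k=q[(th>=t)&(th<t+20)]
        k=k[abs(np.hypot(k[:,0]+9,k[:,1]-5)-29.5)<6]
        if len(k)>4: top.append(k[np.argsort(-k[:,2])[:3]].mean(0))
    top=np.array(top);c=np.linalg.lstsq(np.c_[np.ones(len(top)),top[:,0]+9,top[:,1]-5],top[:,2],rcond=None)[0];print(n,"rim plane",c.round(3),len(top),"centre",top.mean(0).round(1))
    # body lateral axis
    for z0 in (100,106,112):
        k=q[abs(q[:,2]-z0)<3];f=least_squares(lambda p:np.hypot(k[:,0]-p[0],k[:,1]-p[1])-(22.5+.1*(z0-27)),[-8,5],loss="soft_l1");print(z0,f.x.round(1),len(k),np.percentile(k[:,0],[0,100]).round(1))
    lean(d) if cam=="side" else None
E
```

```text
43.55 [ -9.9 -92.4 273. ] [0.5 0.2 0.3] 1.0
s1 rim plane [ 1.12153e+02  3.30000e-02 -3.00000e-03] 18 centre [ -9.9   5.  112.1]
100 [-10.1   4.1] 58 [-38.5  19.1]
106 [-10.6   3.9] 133 [-40.1  18.7]
112 [-11.5   4. ] 113 [-41.5  19.2]
50 78 [-36.3 -32.4  23.4  24.7] -97.1
58 85 [-33.8 -31.8  23.6  24.8] -97.1
66 84 [-35.4 -34.   23.5  24.1] -97.2
74 86 [-36.3 -32.4  22.7  23.9] -97.4
82 87 [-35.5 -33.8  23.1  24.1] -97.2
90 126 [-36.5 -34.6  23.3  24.2] -96.1
top z0,slope x,y [9.8046e+01 6.0000e-03 1.0000e-03] 379
s2 rim plane [1.11946e+02 3.10000e-02 4.00000e-03] 18 centre [-11.    5.6 111.9]
100 [-11.    4.3] 23 [-40.7  16.2]
106 [-10.7   5.8] 70 [-41.6  17.1]
112 [-13.7   6.4] 118 [-43.4  17.5]
```

View pics/s1.png

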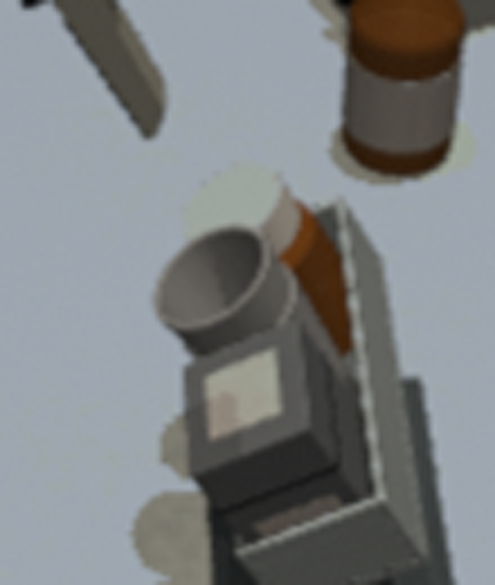

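View pics/s2.png

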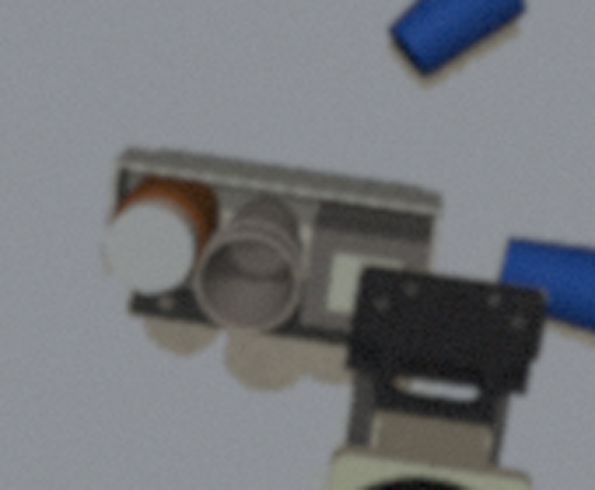

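```bash
python3 - <<'E'
from station import r
print(r.close_job(), r.state()["time"])
E
```

```text
the job is handed in; nothing more can be done
the job is handed in; nothing more can be done
```

The module now stands in the box beside the jar and the steel cup. The second cup is nested in the first, and I handed the job in at about 44 s, within the 70 s limit. No verdict was reported.

- **Making room:** I slid the cup in the box about 32 mm towards the jar.
- **Module:** On the first release it leaned about 7° downhill. I gripped it again, squared it against the downhill wall and set it down a second time. A light press on its top met it at 97.2 mm against its 97 mm height, so it is on the floor. That press peaked at about 34 N, more than I meant and close to the 40 N limit. At the end its top was within about 0.4° of square.
- **Nested cup:** I pushed it in, reading about 10 N (perhaps 11–12 N with the cup's weight), and let go. Its underside sits about 27 mm above that of the cup in the box, inside the 26–30 mm range.

**Last checks:**
- **Lean of the cups:** After I let go, the pair settled against the downhill wall with a lean of about 1.8°. It did not change between the last two pictures. The jar is still standing.
- **Position disagreement:** My box position across its width disagreed by about 3 mm with where the downhill wall was felt. The cameras also read the module's top about 1 mm higher than the touch did, and I relied on touch for both.
- **Not checked:** I did not measure the bottles and the beaker on the bench again afterwards, but the arm never went near them.

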